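# Square a rock slab into the corner stop of the copy stand

## Task

The pale polished rock slab lies askew on the board of the copy stand and has to be photographed: take the ball-ended pusher from its leaning rest and use it to slide the slab along the board under the light hood until it lies snug against both metal edges of the corner stop. Then put the pusher back on its rest as it was. Do not touch the slab with the gripper or lift it, do not knock the stand with the arm or gripper, and leave the other things where they are.

Things in the scene. Friction and masses are not known exactly. Their poses are not given: they have to be found in the camera images.
- copy_stand: Fixed copy stand, turned up to 0.2 rad; origin at the underside of its dark board, x away from the robot, y left, z up. In this frame, mm: board x -120..130, y -110..110, top at z 12; column at x 80..128, |y| < 35, 302 high. The slab fully home in the corner has its centre at x 20, y 9
- stop_corner (a point): Inner corner of the L-shaped corner stop on the board's top, at x 51, y -31, z 12 mm of the stand, same axes. Two aluminium strips 12 mm wide, 10 mm high: the far strip runs from here 124 mm along +y (its face looks to the robot), the right strip 143 mm along -x (its face looks left)
- hood_under (a point): Centre of the underside of the grey light hood over the slab, at x 14.5, y 0, z 150 mm of the stand. Hood: x -61..90, y -50..50, z 150..215 mm of the stand, with a camera on top to z 285. To push under it the gripper must lean back towards the robot, about 30 to 45 degrees from vertical
- rock_slab: Polished pale rock slab with round fossil sections in its face, 62 mm (its x) by 80 mm (its y) by 10 mm thick, 0.13 kg, lying loose and turned by up to 0.4 rad from the stand's axes on the board, short of the corner stop (nearer to the robot and to the left); it slides easily; origin at the centre of its underside
- slab_center (a point): Centre of the rock slab, 5 mm above the board
- pusher_tip (a point): Centre of the 16 mm brass ball at the lower end of the pusher, 0.09 kg: a 16 mm square aluminium bar with a 20 mm square wooden handle, 167 mm long overall; z points from the ball up the bar to the handle, x and y are square to its flat sides
- pusher_grip (a point): Point on the pusher's axis 125 mm from the ball's centre, in the middle of the 68 mm long, 20 x 20 mm wooden handle; same axes. In the rest its y flats face left and right, free for the fingers
- pusher_rest: Fixed rest for the pusher: dark base 110 x 70 x 10 mm with a leaning aluminium channel; origin at the underside, x away from the robot (turned up to 0.3 rad)
- rest_channel: Open channel, leaning 0.56 rad from vertical, top towards the robot. Origin: the ball's centre when the pusher is home, 36 mm above the worktop; z up along the bar, x out of the open side, y left. Floor at x -8 mm, sides 2 mm clear of the bar at the floor, flaring outwards, foot stop 8 mm below the origin, top end at z 86 mm. The pusher lies in it by its weight alone
- sandstone: Bystander: buff rock 40 mm, 31 mm high, on the stand's board right of the right strip
- granite_cobble: Bystander: speckled cobble 88 x 81 x 44 mm
- mineral_jar: Bystander: jar with black lid, 51 mm across, 75 mm high
- dropper: Bystander: white dropper bottle, 32 mm across, 98 mm high
- card_tray: Bystander: square card tray 75 x 75 x 20 mm
- lens: Bystander: folding hand lens 42 x 38 x 14 mm
- pusher: The pusher as a whole; origin and axes as point pusher_tip
Things that resemble listed ones, but are neither listed nor needed, are in the scene too. What is shaped like the rock_slab but green or red is not meant.

How it is judged (in metres and radians):
On the way, in this order (a step that is already met when the one before it is completed fails the run):
1. the pusher is lifted out of its rest in the gripper, the slab not yet home (distance between pusher_tip and rest_channel above 0.05 m and contact force between the fingers and pusher above 2 N and not (x of slab_center in the frame of copy_stand above 0.0182 m and y of slab_center in the frame of copy_stand below 0.0108 m and angle between the x axis of rock_slab and the x axis of copy_stand, either way round below 0.035 rad and z of slab_center in the frame of copy_stand below 0.02 m)), for 0.1 s.
2. the slab lies against both strips of the corner stop while the pusher is still held away from its rest (x of slab_center in the frame of copy_stand above 0.0182 m and y of slab_center in the frame of copy_stand below 0.0108 m and angle between the x axis of rock_slab and the x axis of copy_stand, either way round below 0.035 rad and z of slab_center in the frame of copy_stand below 0.02 m and distance between pusher_tip and rest_channel above 0.05 m and contact force between the fingers and pusher above 2 N), for 0.2 s.
At the end, for the whole second after the job is handed in: The rock slab lies flat on the board within 1.8 mm of each strip of the corner stop and square to them within 2 degrees; the pusher lies at rest in its leaning channel (ball within 12 mm of its seat, bar within 7 degrees of the channel), let go (x of slab_center in the frame of copy_stand above 0.0182 m and y of slab_center in the frame of copy_stand below 0.0108 m and angle between the x axis of rock_slab and the x axis of copy_stand, either way round below 0.035 rad and z of slab_center in the frame of copy_stand below 0.02 m and distance between pusher_tip and rest_channel below 0.012 m and angle between the z axis of pusher_tip and the z axis of rest_channel, either way round below 0.12 rad and linear speed of each of rock_slab, pusher below 0.01 m/s and contact force between the fingers and pusher below 0.1 N); the robot touches nothing.
It fails at once if the gripper's fingers or the arm touch the slab (contact force between any of the fingers, the arm and rock_slab above 0.5 N).
It fails at once if the slab is lifted off the board by more than 8 mm (z of slab_center in the frame of copy_stand above 0.025 m).
It fails at once if the arm or the gripper knocks the copy stand (contact force between any of the fingers, the arm and copy_stand above 4 N).
It fails at once if a bystander (cobble, jar, dropper bottle, card tray, hand lens or sandstone) is moved by more than 20 mm (distance of any of granite_cobble, mineral_jar, dropper, card_tray, lens, sandstone from where it was at the start of the episode above 0.02 m).
It also fails if it takes over 72 s, if anything falls off the work surface, if the arm or the gripper's body presses on something with over 40 N, if the wrist force passes 120 N, or if a joint passes its speed limit or range.

## Robot

A 7-joint arm with a two-finger parallel gripper is mounted at the origin on a cart in front of the work surface, level with it; the furniture and walls round the work are solid. World frame = base frame: x ahead of the robot, y to its left, z up, the work surface at z = 0. Lengths are in mm, angles in rad, forces in N, time in s.
With the tool pointing down it reaches from about 425 to 925 mm from the base axis. Payload 6.8 kg.
Tool frame: the origin (TCP) lies at the very end of the fingers, on their centre line; the grasp point (between the pads) lies 19 mm behind it; z points along the fingers, y is the direction in which the jaws open and shut (so a half turn about z gives the same grasp; the last joint's range is limited). The gripper opens to 85 mm and grips with 20 to 120 N. Pads are 22 mm wide; open, the fingers measure 114 mm over their backs; the gripper's body (76 mm by 85 mm) begins 54 mm behind the grasp point. The pads swing forward as they close: fully open they stand 13 mm farther back than shut.
Start: joints at [-0.108, 0.477, 0.022, 1.555, -0.011, 1.109, -0.083], TCP at [675.016, 0.007, 231.308] pointing down, gripper open.
Joint ranges: [-2.96, 2.96], [-0.34, 2.1], [-1.41, 1.46], [0.24, 2.44], [-1.37, 4.51], [0.17, 1.92], [-2.96, 2.96]. Speed limits (rad/s): [2.39, 2.39, 3.14, 3.14, 3.14, 3.14, 3.14].

## Interface

Orientations are given as a unit quaternion [x, y, z, w].
In Python, from plant import arm, cams, order gives the robot as it stands.
- The arm moves only by the tool servo_tool, never from a script. Its argument "motion" is text: rows parted by semicolons, each of 4 numbers parted by spaces: the shift along the tool's x, y, z in mm, then the turn about the tool's z in degrees. A call has 1 to 5 rows; each row is the pose to reach, as a shift and turn from the pose commanded when the call began, along the tool's axes at that moment; what a row does not reach only later rows make up. A row lasts 1/10 s, in which the tool goes at most 50 mm and 8.59 degrees, less where a joint would pass 70% of its speed; a pose out of reach is approached as far as the arm can. A call with a gripper value outside its range is refused whole. "jaw" is the closure, from 0 (fully open) to 1 (shut), set as the call begins (left out, the last holds). The fingers move at their own pace and stop on an object; "squeeze" is the grip in N (left out, the last holds). Time passes only in rows, so rows that repeat a pose let the fingers close. It gives the time, the measured TCP pose, the force and the opening at its end, in the units of the state.
- arm.get_state(): the state, without advancing time (a new reading comes with each control period).
- cams.snapshot(name): name is "scene" or "side" or "wrist"; returns the picture (400x640x3 uint8, blue, green, red); there is no depth.
- cams.camera_model(name): a dict with "fx", "fy", "cx", "cy" (pixels), "world_to_cam" (4x4, takes a point from world to camera coordinates). Camera axes: x right, y up, looking along -z (the intrinsics and any distortion apply to the point x, -y, -z); pixel columns grow to the right and rows downward; lengths in mm; the calibration is good to about 2 mm. A picture is of the moment at which its call begins: read the wrist's pose just before it. camera_model takes no time and is no camera call; for the wrist camera it gives the pose at the moment of the call.
- order.sign_off(): hands the job in, once; it reports no verdict.
The state is a dict: "time_s": time; "joint_pos": joint angles; "dq": joint speeds; "joint_torque": joint torques, N m; "tool_pos": TCP position; "orientation": TCP orientation; "ft_force": force on the tool from outside, world axes, zero at the start; "moment": the same for the moment, N m; "finger_gap": finger opening in mm.
Only numpy, scipy, OpenCV 4.12 (cv2) and the standard library are available. Lean on these libraries where they do the work, as an engineer would, in place of code of your own. Each camera call takes 0.05 s, during which the arm holds its last target.

## Working session

There is one attempt and no reset: what is moved stays moved. The work goes in short steps, Python scripts to look and compute and a tool call to move; the robot and the scene stay as the last step left them, time stands still between calls to the robot, and variables do not carry over. Pictures are saved under pics/ and viewed, and the job is handed in when it is done.

Besides the shell and the picture viewer there is one more tool, called after "Call:" as name(argument=value, ...) on one line, values as JSON. servo_tool: Moves the arm, as the interface text tells. Its arguments: {"type":"object","properties":{"motion":{"type":"string"},"jaw":{"type":"number"},"squeeze":{"type":"number"}},"required":["motion"]}

```bash
ls; mkdir -p pics; python3 - <<'E'
from plant import arm,cams,order
import cv2,numpy as np
for n in ["scene","side","wrist"]:
    im=cams.snapshot(n); cv2.imwrite(f"pics/{n}0.png",im)
    m=cams.camera_model(n); print(n,{k:(np.round(v,3).tolist() if not isinstance(v,(int,float)) else v) for k,v in m.items()})
print(arm.get_state())
E
```

```text
pics
scene {'fx': 510.57547709753703, 'fy': 510.57547709753703, 'cx': 323.798445585549, 'cy': 204.0639198601613, 'world_to_cam': [[-0.861, -0.507, -0.022, 435.662], [0.191, -0.364, 0.912, -213.237], [-0.471, 0.781, 0.41, -1318.469], [0.0, 0.0, 0.0, 1.0]]}
side {'fx': 453.48969454529794, 'fy': 453.48969454529794, 'cx': 319.86905202261494, 'cy': 207.64742005551315, 'world_to_cam': [[-0.951, 0.308, -0.011, 509.526], [-0.233, -0.694, 0.681, 6.929], [0.202, 0.651, 0.732, -1625.769], [0.0, 0.0, 0.0, 1.0]]}
wrist {'fx': 286.33036775829754, 'fy': 286.33036775829754, 'cx': 318.9572324221315, 'cy': 196.68475262857342, 'world_to_cam': [[1.0, 0.001, -0.001, -673.568], [-0.001, 0.962, -0.274, 36.645], [0.001, 0.274, 0.962, -378.945], [0.0, 0.0, 0.0, 1.0]]}
{'time_s': 0.15, 'joint_pos': array([-0.10808799,  0.47761421,  0.02232023,  1.55619917, -0.01148157,
        1.10928193, -0.08311719]), 'dq': array([ 3.32152035e-05, -1.89335321e-03,  6.20017711e-04, -3.52464092e-03,
        1.48856363e-03, -7.86454514e-04,  1.31766365e-03]), 'joint_torque': array([ 1.55385478e-03, -5.96924365e+01,  1.60940632e+00, -2.81490952e+01,
        1.26662746e-02,  6.56643446e-03,  5.58682734e-05]), 'tool_pos': array([ 6.74558406e+02, -1.68289188e-03,  2.30556497e+02]), 'orientation': array([ 7.07099351e-01,  7.07113877e-01, -5.20129802e-04, -4.49418151e-04]), 'ft_force': array([ 0.26910684, -0.41157253, -0.63439166]), 'moment': array([ 0.01682849, -0.01380613,  0.02692039]), 'finger_gap': 85.31360573301538}
```

View pics/scene0.png

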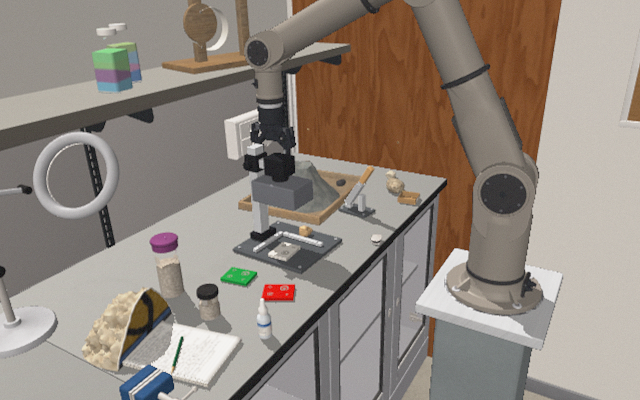

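View pics/side0.png

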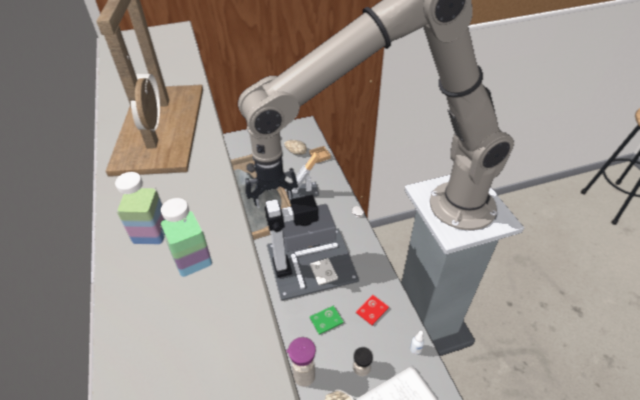

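View pics/wrist0.png

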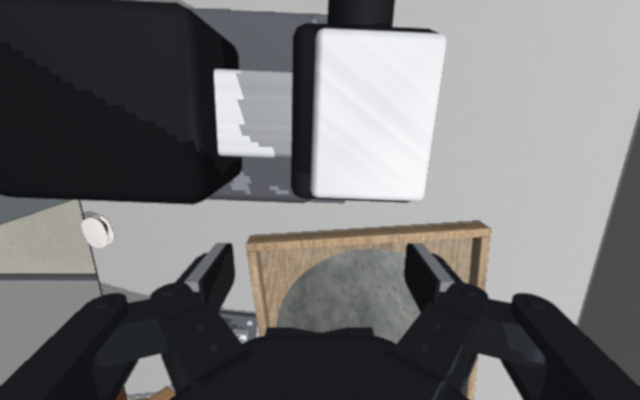

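```bash
python3 - <<'E'
import cv2
a=cv2.imread("pics/scene0.png")[150:290,220:420]; cv2.imwrite("pics/c1.png",cv2.resize(a,None,fx=4,fy=4,interpolation=cv2.INTER_CUBIC))
a=cv2.imread("pics/side0.png")[135:335,225:425]; cv2.imwrite("pics/c2.png",cv2.resize(a,None,fx=3,fy=3,interpolation=cv2.INTER_CUBIC))
E
```

```text
(no output)
```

View pics/c1.png

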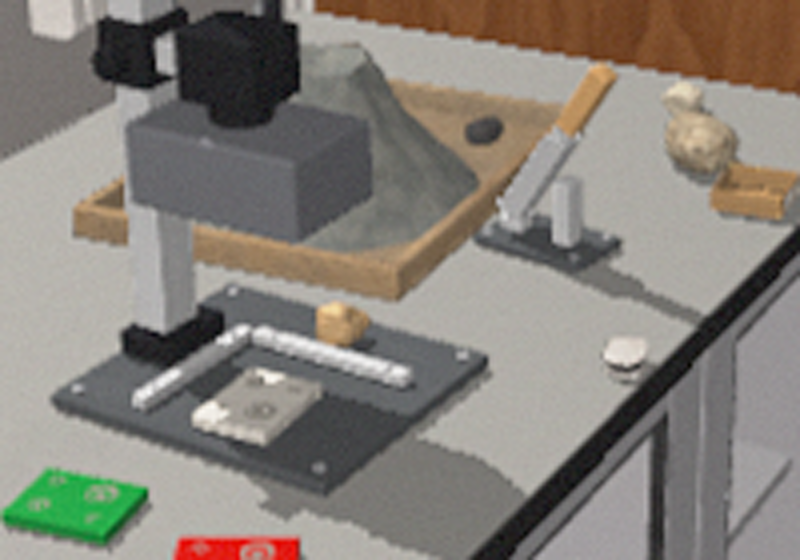

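View pics/c2.png

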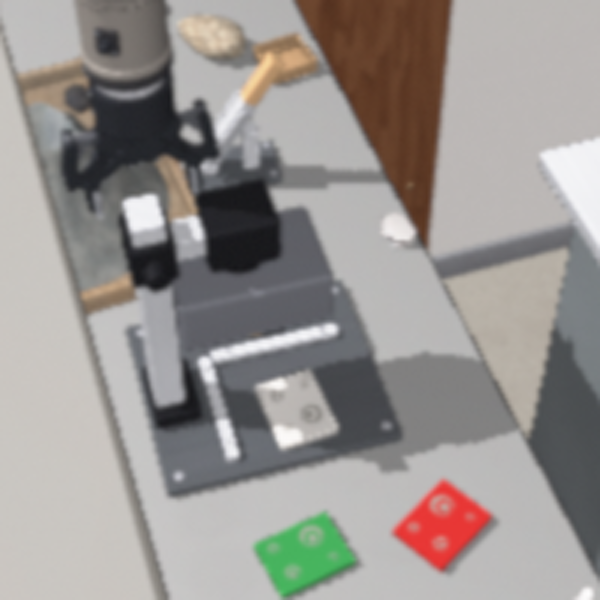

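```bash
cat > h.py <<'E'
import numpy as np, cv2
from scipy.optimize import least_squares
def proj(m,P):
    P=np.atleast_2d(P); W=np.array(m["world_to_cam"]); c=P@W[:3,:3].T+W[:3,3]
    return np.c_[m["fx"]*c[:,0]/-c[:,2]+m["cx"], m["fy"]*(-c[:,1])/-c[:,2]+m["cy"]]
def se2(p,L):
    L=np.atleast_2d(L).astype(float); c,s=np.cos(p[2]),np.sin(p[2])
    return np.c_[p[0]+c*L[:,0]-s*L[:,1],p[1]+s*L[:,0]+c*L[:,1],L[:,2]]
def pusher(p,S,lean=.56):
    d=np.array([-np.sin(lean)*np.cos(p[2]),-np.sin(lean)*np.sin(p[2]),np.cos(lean)])
    return np.array([p[0],p[1],36.])+np.outer(S,d)
def fit(views,fn,x0):
    # views: list of (model, local, pix)
    f=lambda p: np.concatenate([(proj(m,fn(p,L))-np.array(px)).ravel() for m,L,px in views])
    r=least_squares(f,x0,x_scale=[10,10,.1],loss='soft_l1'); return r.x,r.fun
def unproj(m,px,z):
    W=np.array(m["world_to_cam"]);R=W[:3,:3];C=-R.T@W[:3,3]
    d=R.T@np.array([(px[0]-m["cx"])/m["fx"],-(px[1]-m["cy"])/m["fy"],-1]); return C+d*(z-C[2])/d[2]
E
python3 - <<'E'
from h import *
from plant import cams
ms,md=cams.camera_model("scene"),cams.camera_model("side")
S=lambda l:[((a+.5)/4-.5+220,(b+.5)/4-.5+150) for a,b in l]
D=lambda l:[((a+.5)/3-.5+225,(b+.5)/3-.5+135) for a,b in l]
b=[(130,110,12),(-120,110,12),(-120,-110,12)]
st,r=fit([(ms,b+[(63,93,22),(-92,-37,22)],S([(55,395),(325,487),(488,358),(138,393),(408,372)])),
 (md,[(130,110,12),(-120,110,12),(57,93,22),(-92,-37,22)],D([(172,490),(400,437),(233,457),(336,328)]))],se2,[680,120,0])
print(st,np.round(r,1))
sl=[(31,40,22),(31,-40,22),(-31,-40,22),(-31,40,22)]
s,r=fit([(ms,sl,S([(197,412),(248,368),(322,383),(262,437)])),(md,sl,D([(283,447),(257,385),(308,370),(338,430)]))],se2,[660,120,0])
print(s,np.round(r,1))
p,r=fit([(ms,[159,91],S([(603,72),(565,132)])),(md,[159,91],D([(275,58),(245,103)]))],pusher,[640,-250,0])
print(p,np.round(r,1))
from plant import arm
for n in(159,125,0):print(pusher(p,[n]))
E
```

```text
[ 5.81699009e+02  7.16760836e+01 -4.85654873e-02] [-1.  -0.8  0.1 -0.6  1.4 -1.1 -1.   0.   0.5  0.1 -1.7  1.   1.6 -0.2
  0.2 -0.1  0.6 -0. ]
[5.64469873e+02 1.25562191e+02 4.63660506e-02] [-1.4  0.6  0.8 -0.5  0.2  0.1  0.8 -0.9 -0.4  0.2 -0.6  0.9  0.7  0.2
  0.1 -0.2]
[ 5.52385629e+02 -2.45236410e+02 -2.47193548e-02] [ 0.3 -0.6 -0.2 -1.1 -0.1  0.6  0.4  0.1]
[[ 467.95282607 -243.14886048  170.71356265]]
[[ 486.00763923 -243.59525473  141.90688888]]
[[ 552.38562879 -245.2364101    36.        ]]
```

Call:
servo_tool(motion="-30 -20 -10 0; -70 -50 -20 0; -110 -80 -30 0; -150 -110 -40 0; -190 -140 -50 0", jaw=0)

```text
time_s: 0.65
tool_pos: [535.7, -188.3, 280.7]
orientation: [0.707, 0.707, -0.0, -0.0]
ft_force: [0.9, -1.3, 0.1]
finger_gap: 85.1
```

Call:
servo_tool(motion="-25 -25 -5 -8; -50 -45 -10 -16; -55 -50 -10 -24; -55 -50 -10 -32; -55 -50 -10 -40")

```text
time_s: 1.15
tool_pos: [486.7, -242.3, 290.4]
orientation: [0.421, 0.907, 0.0, -0.0]
ft_force: [0.2, 0.8, 0.1]
finger_gap: 84.9
```

Call:
servo_tool(motion="0 0 0 -8; 0 0 0 -16; 0 0 0 -24; 0 0 0 -32; 0 0 0 -40")

```text
time_s: 1.65
tool_pos: [487.1, -241.8, 290.3]
orientation: [0.084, 0.996, 0.0, -0.0]
ft_force: [0.7, 0.1, -0.2]
finger_gap: 85.1
```

Call:
servo_tool(motion="0 0 0 -5; 0 0 0 -10; 0 0 0 -10")

```text
time_s: 1.95
tool_pos: [487.1, -241.9, 290.3]
orientation: [-0.0, 1.0, 0.0, -0.0]
ft_force: [0.6, 0.5, 0.2]
finger_gap: 85.5
```

```bash
cat > snap.py <<'E'
import sys,pickle
from plant import arm,cams
import cv2,numpy as np
for n in sys.argv[2:]:
    m=cams.camera_model(n); im=cams.snapshot(n); f=f"pics/{n}_{sys.argv[1]}"
    cv2.imwrite(f+".png",im); pickle.dump(m,open(f+".pkl","wb"))
s=arm.get_state(); print(s["time_s"],s["tool_pos"].round(1),s["orientation"].round(4),s["joint_pos"].round(2),s["ft_force"].round(2),round(s["finger_gap"],1))
E
python3 snap.py 1 wrist scene side
```

```text
2.1 [ 487.2 -241.9  290.4] [ 1.1e-03  1.0e+00  1.0e-04 -1.0e-04] [ 0.41  0.21 -0.07  1.79  0.02  1.14  1.9 ] [ 0.99 -0.24  1.02] 85.6
```

```bash
python3 - <<'E'
import cv2
a=cv2.imread("pics/wrist_1.png"); cv2.imwrite("pics/w1.png",cv2.resize(a,(800,500),interpolation=cv2.INTER_CUBIC))
a=cv2.imread("pics/scene_1.png")[150:290,220:420]; cv2.imwrite("pics/c3.png",cv2.resize(a,None,fx=4,fy=4,interpolation=cv2.INTER_CUBIC))
a=cv2.imread("pics/side_1.png")[185:335,235:385]; cv2.imwrite("pics/c4.png",cv2.resize(a,None,fx=4,fy=4,interpolation=cv2.INTER_CUBIC))
E
```

```text
(no output)
```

View pics/w1.png

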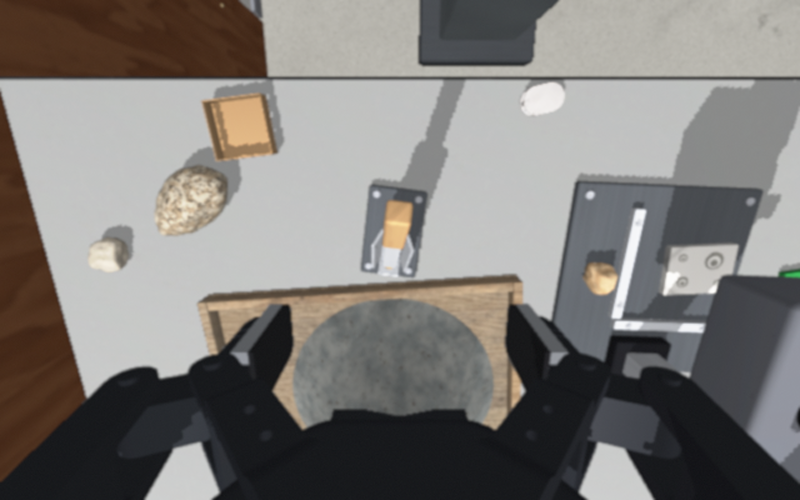

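View pics/c4.png

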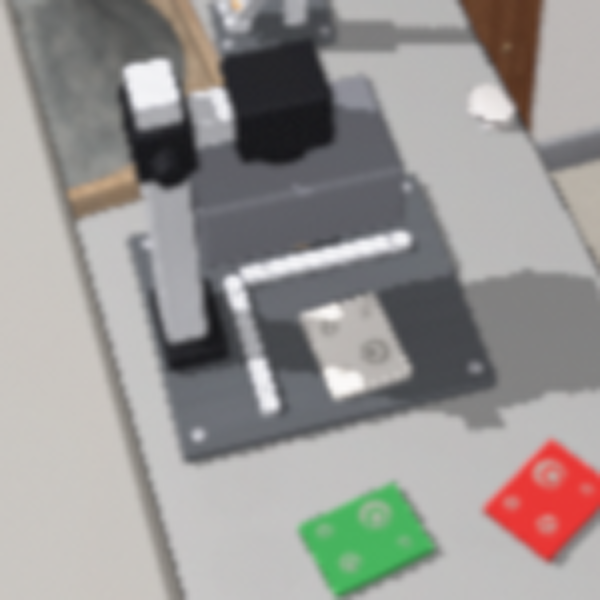

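View pics/c3.png

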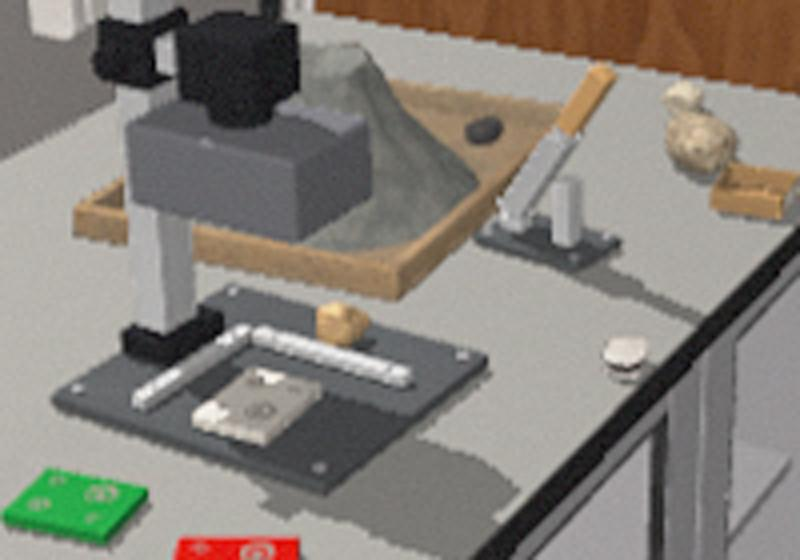

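```bash
python3 - <<'E'
import cv2
a=cv2.imread("pics/wrist_1.png")[135:235,270:370]; cv2.imwrite("pics/w1a.png",cv2.resize(a,None,fx=6,fy=6,interpolation=cv2.INTER_CUBIC))
a=cv2.imread("pics/wrist_1.png")[135:275,440:640]; cv2.imwrite("pics/w1b.png",cv2.resize(a,None,fx=4,fy=4,interpolation=cv2.INTER_CUBIC))
E
```

```text
(no output)
```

View pics/w1a.png

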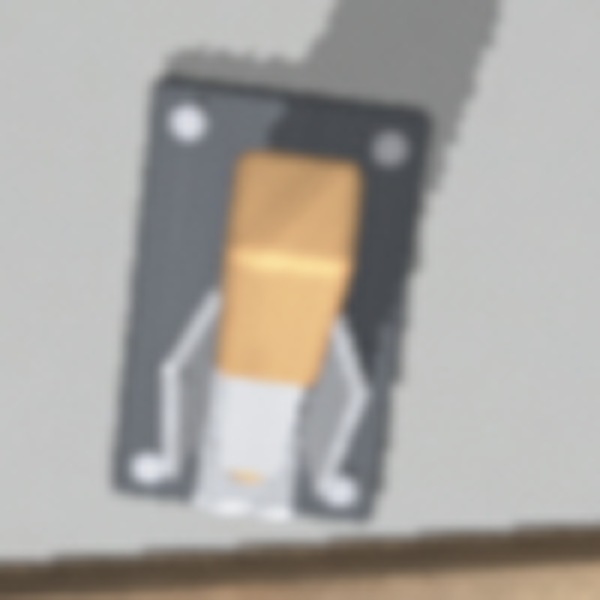

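View pics/w1b.png

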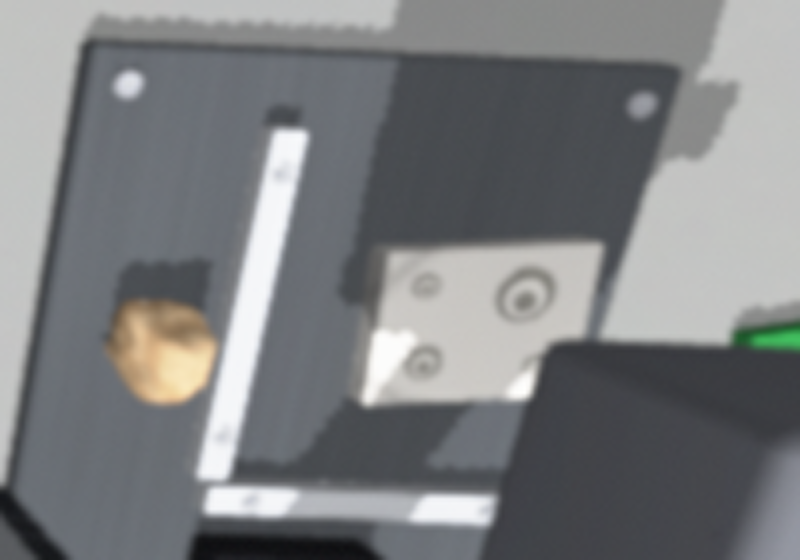

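```bash
cat >> h.py <<'E'
def ch(p,L,lean=.56):
    L=np.atleast_2d(L).astype(float); c,s=np.cos(p[2]),np.sin(p[2]); C,S=np.cos(lean),np.sin(lean)
    d=np.array([-S*c,-S*s,C]); n=np.array([C*c,C*s,S]); l=np.array([-s,c,0])
    return np.array([p[0],p[1],36.])+L[:,:1]*n+L[:,1:2]*l+L[:,2:3]*d
def crop(l,k,ox,oy): return [((a+.5)/k-.5+ox,(b+.5)/k-.5+oy) for a,b in l]
E
python3 - <<'E'
from h import *
from plant import cams
import pickle
ms,md=cams.camera_model("scene"),cams.camera_model("side")
mw=pickle.load(open("pics/wrist_1.pkl","rb"))
B=[(55,35,10),(-55,35,10),(-55,-35,10),(55,-35,10)]
pb,r=fit([(mw,B,crop([(368,518),(430,110),(162,78),(115,488)],6,270,135))],se2,[540,-245,-.1]); print("base",pb,r.round(1))
H=[(-10,-10,159),(-10,10,159),(10,10,159),(10,-10,159),(10,-10,91),(10,10,91)]
hw=crop([(240,152),(362,165),(350,270),(230,262),(218,375),(315,385)],6,270,135)
h2=[(0,0,159),(0,0,91)]
p1,r=fit([(mw,H,hw)],ch,[540,-245,-.1]); print("pusher wrist",p1,r.round(1))
p2,r=fit([(mw,H,hw),(ms,h2,crop([(603,72),(565,132)],4,220,150)),(md,h2,crop([(275,58),(245,103)],3,225,135))],ch,p1); print("all",p2,r.round(1))
b=[(130,110,12),(-120,110,12),(-120,-110,12)]
vw=(mw,[(-120,-110,12),(-120,110,12),(-92,-43,22),(-92,-31,22),(51,-31,22)],crop([(88,42),(680,68),(270,127),(308,130),(232,480)],4,440,135))
st,r=fit([vw],se2,[580,70,0]);print("stand w",st,r.round(1))
vs=(ms,b+[(-92,-37,22)],crop([(55,395),(325,487),(488,358),(408,372)],4,220,150))
vd=(md,[(130,110,12),(-120,110,12)],crop([(185,460),(495,384)],4,235,185))
st,r=fit([vw,vs,vd],se2,[580,70,0]);print("stand all",st,r.round(1))
sl=[(31,40,22),(31,-40,22),(-31,-40,22),(-31,40,22)]
ss=(ms,sl,crop([(197,412),(248,368),(322,383),(262,437)],4,220,150));sd=(md,sl,crop([(335,398),(300,315),(372,292),(412,370)],4,235,185))
sw=(mw,sl[1:],crop([(370,405),(385,248),(603,240)],4,440,135))
for v in([sw],[ss,sd],[sw,ss,sd]):
  s,r=fit(v,se2,[560,120,0]);print("slab",s,r.round(1))
  c,q=np.cos(st[2]),np.sin(st[2]);dx,dy=s[:2]-st[:2];print("  in stand",c*dx+q*dy,-q*dx+c*dy,s[2]-st[2])
E
```

```text
base [ 5.19725321e+02 -2.48957157e+02 -1.30659582e-01] [ 1.   1.2  1.4 -0.3 -1.2 -1.3 -1.1  0.6]
pusher wrist [ 5.48991930e+02 -2.52341986e+02 -1.20785564e-01] [-0.3 -1.9  0.5 -1.4  0.5  1.1 -1.1 -0.2 -0.5  1.   0.6  1.4]
all [ 5.49300001e+02 -2.52162656e+02 -1.18917102e-01] [-0.3 -1.5  0.6 -1.1  0.6  1.3 -1.   0.1 -0.4  1.3  0.7  1.7  0.9 -0.4
  0.9 -1.2  0.7  0.6  0.9 -0.5]
stand w [ 5.81729882e+02  7.16616879e+01 -3.38757013e-02] [ 0.1 -0.2  1.6 -1.3  0.5  0.4 -0.8 -0.  -1.9  1.6]
stand all [ 5.82158156e+02  7.19188637e+01 -3.70194468e-02] [ 0.5 -0.1  1.9 -0.7  0.9  0.6 -0.4  0.2 -1.8  1.8 -1.2 -0.5  0.5 -0.8
  1.1 -1.4  0.4 -0.1 -0.2 -0.2  1.4 -0.9]
slab [5.62721413e+02 1.25250510e+02 7.03099529e-02] [-1.3 -0.1  0.5  0.9  0.3 -0.7]
  in stand -21.397282660916332 52.575733861382844 0.10732939966562466
slab [5.64804359e+02 1.25051161e+02 5.42665062e-02] [-1.3  0.5  0.6 -0.6  0.2 -0.   1.  -1.   0.2 -0.3 -0.1  0.5  0.1  0.4
 -0.3  0.5]
  in stand -19.3083861581901 52.453612664292 0.09128595298894496
slab [5.63533095e+02 1.25221348e+02 6.27404706e-02] [-1.5  0.2  0.6  1.2  0.3  0.1 -1.   0.7  0.8 -0.4  0.4  0.   1.5 -0.9
  0.7 -0.3  0.2  0.5  0.4  0.3  0.2  0.3]
  in stand -20.585077817404226 52.57663235881426 0.0997599173812885
```

Call:
servo_tool(motion="5 -2 0 6.8; 5 -2 40 6.8; 5 -2 80 6.8; 5 -2 110 6.8; 5 -2 130 6.8")

```text
time_s: 2.6
tool_pos: [481.1, -243.3, 158.1]
orientation: [0.06, 0.998, 0.0, -0.001]
ft_force: [-0.2, 0.0, -0.0]
finger_gap: 85.5
```

```bash
python3 snap.py 2 wrist scene; python3 - <<'E'
import cv2
a=cv2.imread("pics/wrist_2.png"); cv2.imwrite("pics/w2.png",cv2.resize(a,(800,500),interpolation=cv2.INTER_CUBIC))
E
```

```text
2.7 [ 480.3 -243.   157.7] [ 5.990e-02  9.982e-01  9.000e-04 -2.800e-03] [ 0.4   0.34 -0.06  1.95  0.03  0.86  1.78] [ 0.23  0.14 -0.15] 85.6
```

View pics/w2.png

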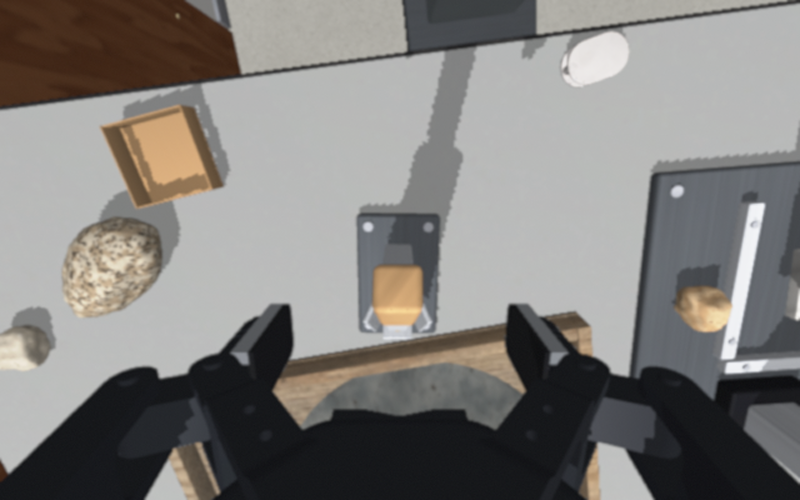

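```bash
python3 - <<'E'
from h import *; import pickle
mw=pickle.load(open("pics/wrist_2.pkl","rb"))
p=[549.3,-252.16,-.119]
print((proj(mw,ch(p,[(-10,-10,159),(-10,10,159),(10,10,159),(10,-10,159),(10,-10,91),(10,10,91)]))*1.25).round())
E
```

```text
[[373. 263.]
 [423. 263.]
 [424. 314.]
 [372. 314.]
 [380. 326.]
 [416. 326.]]
```

Call:
servo_tool(motion="-1 -1 15 0; -1 -1 32 0; -1 -1 32 0")

```text
time_s: 3.0
tool_pos: [482.7, -244.8, 128.0]
orientation: [0.06, 0.998, 0.0, -0.001]
ft_force: [0.5, 0.4, -0.3]
finger_gap: 85.3
```

Call:
servo_tool(motion="0 0 0 0; 0 0 0 0; 0 0 0 0; 0 0 0 0; 0 0 0 0", jaw=1, squeeze=90)

```text
time_s: 3.5
tool_pos: [483.5, -245.2, 129.1]
orientation: [0.059, 0.998, -0.0, 0.0]
ft_force: [-1.2, -0.0, 3.8]
finger_gap: 19.2
```

Call:
servo_tool(motion="0 0 0 0; 0 0 0 0; 0 0 0 0")

```text
time_s: 3.8
tool_pos: [483.5, -245.2, 129.1]
orientation: [0.059, 0.998, -0.0, 0.0]
ft_force: [-2.0, -0.1, 5.0]
finger_gap: 19.2
```

```bash
python3 snap.py 3 wrist scene; python3 - <<'E'
import cv2
a=cv2.imread("pics/wrist_3.png"); cv2.imwrite("pics/w3.png",cv2.resize(a,(800,500),interpolation=cv2.INTER_CUBIC))
a=cv2.imread("pics/scene_3.png")[120:240,270:430]; cv2.imwrite("pics/c3.png",cv2.resize(a,None,fx=4,fy=4,interpolation=cv2.INTER_CUBIC))
E
```

```text
3.9 [ 483.5 -245.2  129.1] [ 5.940e-02  9.982e-01 -1.000e-04  4.000e-04] [ 0.4   0.39 -0.06  1.97  0.03  0.79  1.78] [-0.94 -0.19  5.38] 19.1
```

View pics/w3.png

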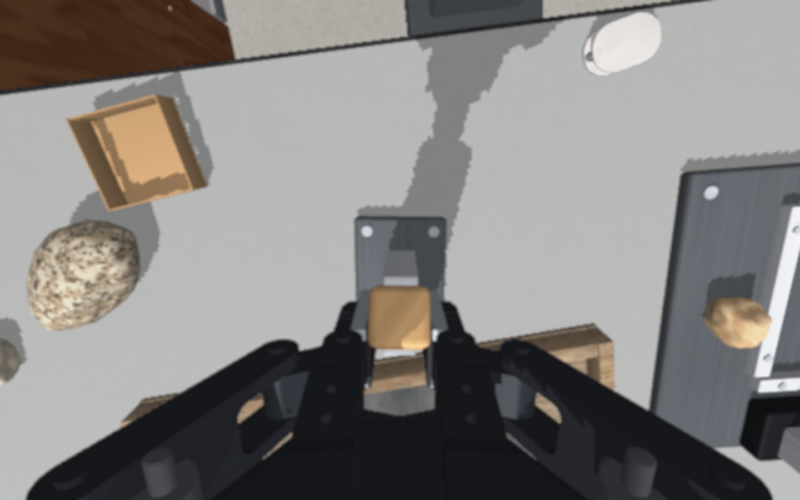

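View pics/c3.png

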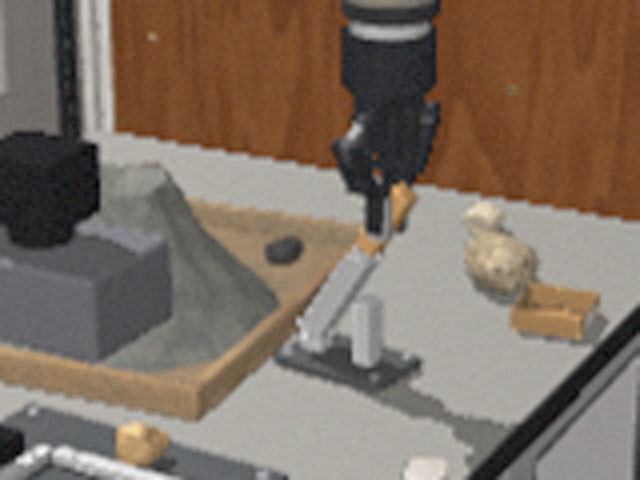

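Call:
servo_tool(motion="0 0 -8 0; 0 0 -20 0; 0 0 -40 0; 0 0 -65 0; 0 0 -90 0", jaw=1, squeeze=110)

```text
time_s: 4.4
tool_pos: [482.8, -244.8, 219.9]
orientation: [0.059, 0.998, 0.0, -0.0]
ft_force: [-0.6, 0.9, -0.8]
finger_gap: 18.7
```

```bash
python3 snap.py 4 wrist scene side; python3 - <<'E'
import cv2
a=cv2.imread("pics/scene_4.png")[80:240,250:450]; cv2.imwrite("pics/c4s.png",cv2.resize(a,None,fx=4,fy=3.5,interpolation=cv2.INTER_CUBIC))
E
```

```text
4.55 [ 484.2 -245.4  220.6] [ 5.940e-02  9.982e-01 -6.000e-04  1.900e-03] [ 0.4   0.27 -0.06  1.88  0.02  0.98  1.79] [ 0.65  0.26 -0.43] 18.2
```

View pics/c4s.png

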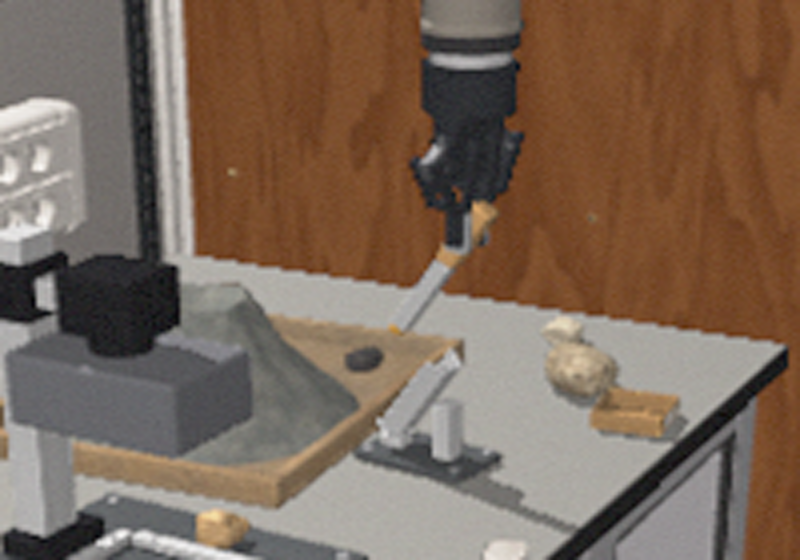

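View pics/wrist_4.png

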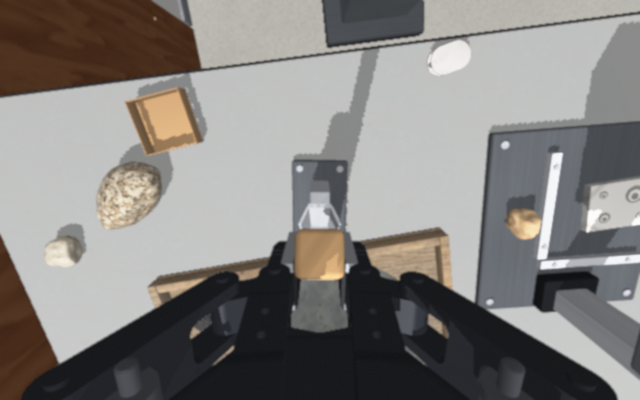

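Call:
servo_tool(motion="8 0 -20 8; 16 0 -40 16; 24 0 -60 24; 32 0 -70 32; 40 0 -70 40")

```text
time_s: 5.05
tool_pos: [443.4, -240.3, 289.2]
orientation: [0.4, 0.917, 0.0, 0.001]
ft_force: [-1.2, 0.1, -1.0]
finger_gap: 18.5
```

Call:
servo_tool(motion="0 0 0 8; 0 0 0 16; 0 0 0 24; 0 0 0 32; 0 0 0 40")

```text
time_s: 5.55
tool_pos: [442.7, -239.9, 287.4]
orientation: [0.689, 0.725, -0.0, -0.001]
ft_force: [0.2, 0.3, -0.2]
finger_gap: 18.5
```

Call:
servo_tool(motion="0 0 0 4.7; 0 0 0 4.7")

```text
time_s: 5.75
tool_pos: [442.8, -239.9, 287.5]
orientation: [0.716, 0.698, -0.0, -0.001]
ft_force: [-0.1, -0.2, -1.1]
finger_gap: 18.3
```

Call:
servo_tool(motion="45 -3 0 0; 95 -5 0 0; 145 -7 0 0; 195 -8 0 0; 240 -10 0 0")

```text
time_s: 6.25
tool_pos: [439.0, 2.2, 288.2]
orientation: [0.715, 0.699, -0.0, -0.0]
ft_force: [1.2, -0.2, -1.1]
finger_gap: 18.4
```

Call:
servo_tool(motion="50 0 0 0; 100 0 0 0; 150 0 0 0; 190 0 0 0; 190 0 0 0")

```text
time_s: 6.75
tool_pos: [443.4, 196.2, 288.2]
orientation: [0.712, 0.702, 0.001, -0.001]
ft_force: [-0.8, 0.1, -0.5]
finger_gap: 18.6
```

```bash
python3 snap.py 5 wrist scene side; python3 - <<'E'
import cv2
a=cv2.imread("pics/wrist_5.png"); cv2.imwrite("pics/w5.png",cv2.resize(a,(800,500),interpolation=cv2.INTER_CUBIC))
E
```

```text
6.9 [444.5 188.9 287.9] [ 0.7159  0.6982 -0.0008 -0.    ] [-0.24  0.12 -0.31  1.91  0.04  1.11 -0.6 ] [-0.01 -1.01  0.09] 18.9
```

View pics/w5.png

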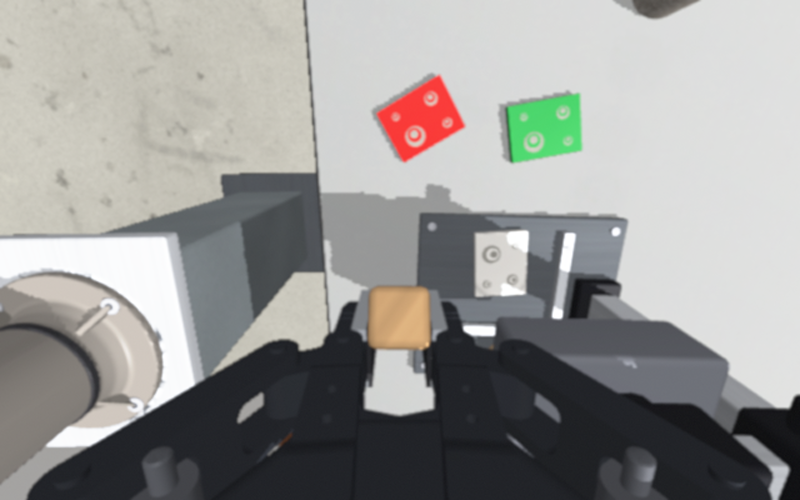

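View pics/scene_5.png

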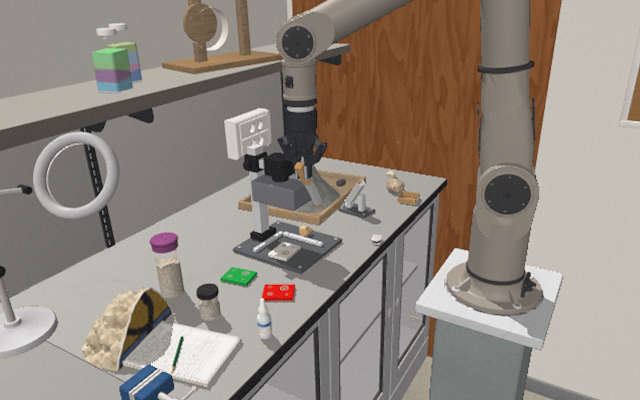

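View pics/side_5.png

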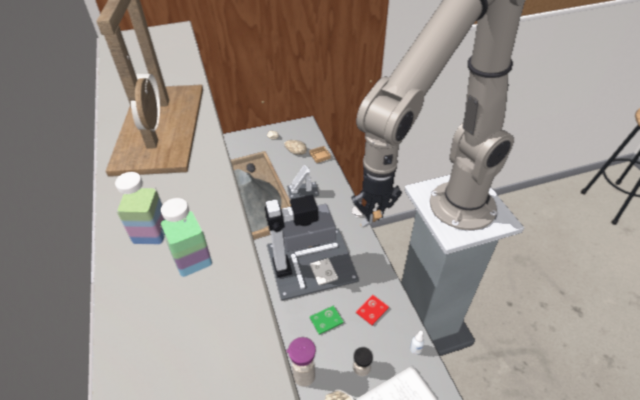

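```bash
python3 - <<'E'
import cv2
a=cv2.imread("pics/wrist_5.png")[160:280,325:515]; cv2.imwrite("pics/w5b.png",cv2.resize(a,None,fx=4,fy=4,interpolation=cv2.INTER_CUBIC))
a=cv2.imread("pics/wrist_4.png")[120:310,460:640]; cv2.imwrite("pics/w4b.png",cv2.resize(a,None,fx=3,fy=3,interpolation=cv2.INTER_CUBIC))
E
```

```text
(no output)
```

View pics/w5b.png

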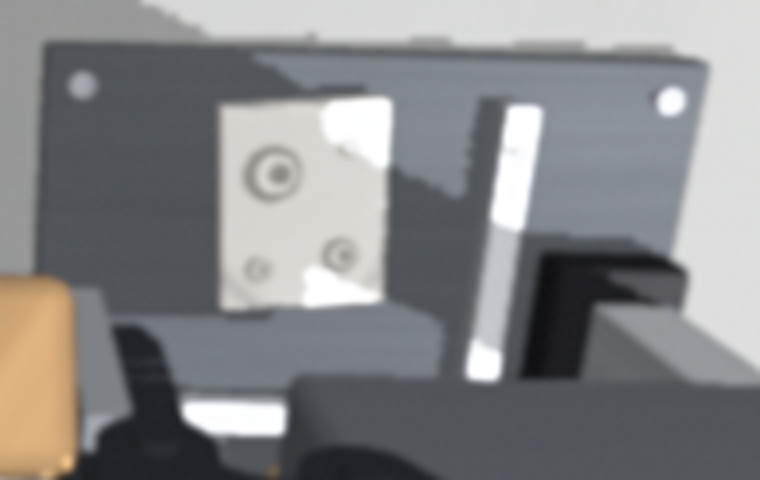

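View pics/w4b.png

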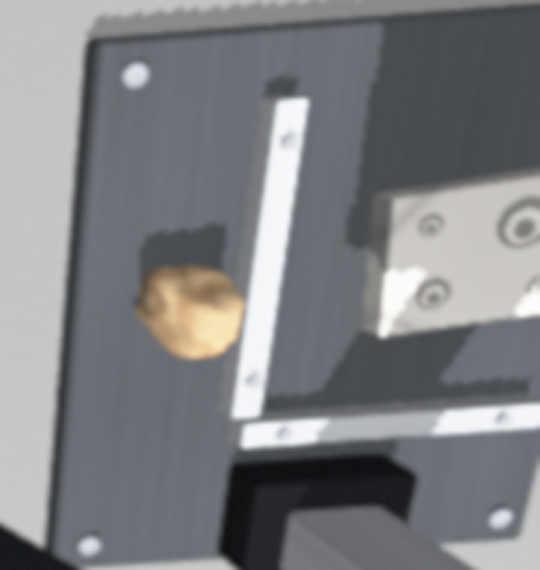

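```bash
python3 - <<'E'
from h import *
import pickle
L=lambda f:pickle.load(open("pics/"+f+".pkl","rb"))
m1,m4,m5,ms,md=map(L,["wrist_1","wrist_4","wrist_5","scene_5","side_5"])
v1=(m1,[(-120,-110,12),(-120,110,12),(-92,-43,22),(-92,-31,22),(51,-31,22)],crop([(88,42),(680,68),(270,127),(308,130),(232,480)],4,440,135))
v4=(m4,[(-120,-110,12),(130,-110,12),(-92,-43,22),(-92,-31,22),(51,-43,22),(51,-31,22)],crop([(92,38),(48,566),(275,98),(308,100),(233,416),(262,418)],3,460,120))
v5=(m5,[(-120,110,12),(130,110,12),(51,93,22),(63,93,22)],crop([(45,42),(708,65),(507,102),(544,108)],4,325,160))
vs=(ms,[(130,110,12),(-120,110,12),(-120,-110,12),(-92,-37,22)],crop([(55,395),(325,487),(488,358),(408,372)],4,220,150))
vd=(md,[(130,110,12),(-120,110,12)],crop([(185,460),(495,384)],4,235,185))
for v in ([v1],[v4],[v5],[vs,vd],[v1,v4,v5],[v1,v4,v5,vs,vd]):
  st,r=fit(v,se2,[580,70,0]);print("stand",st.round(3),r.round(1))
sl=[(31,40,22),(31,-40,22),(-31,-40,22),(-31,40,22)]
s1=(m1,sl[1:],crop([(370,405),(385,248),(603,240)],4,440,135))
s4=(m4,sl[1:3],crop([(380,338),(387,195)],3,460,120))
s5=(m5,sl,crop([(392,97),(382,302),(220,310),(218,104)],4,325,160))
ss=(ms,sl,crop([(197,412),(248,368),(322,383),(262,437)],4,220,150));sd=(md,sl,crop([(335,398),(300,315),(372,292),(412,370)],4,235,185))
for v in([s1,s4],[s5],[ss,sd],[s1,s4,s5],[s1,s4,s5,ss,sd]):
  s,r=fit(v,se2,[560,120,0])
  c,q=np.cos(st[2]),np.sin(st[2]);dx,dy=s[:2]-st[:2];print("slab",s.round(3),"in stand",round(c*dx+q*dy,1),round(-q*dx+c*dy,1),round(s[2]-st[2],3),r.round(1))
E
```

```text
stand [ 5.8173e+02  7.1662e+01 -3.4000e-02] [ 0.1 -0.2  1.6 -1.3  0.5  0.4 -0.8 -0.  -1.9  1.6]
stand [ 5.80103e+02  7.20690e+01 -3.20000e-02] [ 1.  -0.2  2.1  1.4  0.1 -0.6 -0.6 -2.2 -0.5  1.7 -0.9  0.4]
stand [ 5.81701e+02  7.24100e+01 -4.60000e-02] [-0.3 -0.3  1.6 -0.5  0.2  1.2 -0.9 -0. ]
stand [ 5.81962e+02  7.38190e+01 -4.40000e-02] [-1.5 -0.4 -0.2 -0.3  1.  -1.   0.   0.3 -0.3  0.1  1.5 -0.1]
stand [ 5.81553e+02  7.17510e+01 -4.00000e-02] [ 0.8 -0.7  2.1 -0.9  1.   0.1 -0.3 -0.3 -2.   1.4  1.5  0.2  1.1  1.8
  0.4  0.3 -0.3 -1.2 -1.1  2.5 -1.6  1.2 -1.   0.7  1.  -0.6 -0.3  1.4
 -1.5  0.1]
stand [ 5.81692e+02  7.18910e+01 -4.10000e-02] [ 0.9 -0.7  2.2 -0.8  1.2  0.2 -0.1 -0.2 -1.9  1.5  1.7  0.2  1.1  1.8
  0.6  0.3 -0.2 -1.1 -1.1  2.6 -1.5  1.3 -0.8  0.5  1.2 -0.7 -0.2  1.4
 -1.3  0.1 -1.  -0.6  0.5 -0.7  1.3 -1.3  0.5 -0.  -0.2 -0.4  1.4 -0.8]
slab [5.62452e+02 1.24632e+02 7.00000e-02] in stand -21.4 51.9 0.11 [-1.6 -0.3  0.1  0.7 -0.  -0.8 -0.1 -0.6  0.9  0.9]
slab [5.64166e+02 1.25632e+02 4.10000e-02] in stand -19.7 53.0 0.081 [-0.5  0.2 -0.2 -0.5  0.  -0.5  0.7  0.7]
slab [5.64804e+02 1.25051e+02 5.40000e-02] in stand -19.0 52.4 0.095 [-1.3  0.5  0.6 -0.6  0.2 -0.   1.  -1.   0.2 -0.3 -0.1  0.5  0.1  0.4
 -0.3  0.5]
slab [5.63503e+02 1.25099e+02 5.30000e-02] in stand -20.3 52.4 0.094 [-1.8 -0.   0.7  0.9  0.4  0.3 -0.2 -0.3  1.6  1.1 -1.3  0.4 -0.3 -0.4
 -0.1  0.  -0.1  1.3]
slab [5.63714e+02 1.25121e+02 5.20000e-02] in stand -20.1 52.5 0.093 [-1.8  0.1  0.7  1.   0.3  0.4 -0.2 -0.1  1.6  1.2 -1.1  0.4 -0.2 -0.4
  0.  -0.   0.1  1.3 -1.1  0.6  1.  -0.5  0.5  0.1  1.3 -0.9  0.5 -0.4
  0.2  0.4  0.5  0.4  0.1  0.4]
```

Call:
servo_tool(motion="9 0 45 0; 9 0 90 0; 9 15 130 0; 9 40 150 0; 9 65 150 0")

```text
time_s: 7.4
tool_pos: [508.5, 193.6, 134.8]
orientation: [0.717, 0.697, -0.004, -0.001]
ft_force: [-0.1, 0.3, -0.5]
finger_gap: 18.6
```

```bash
python3 snap.py 6 wrist scene side; python3 - <<'E'
import cv2
a=cv2.imread("pics/wrist_6.png"); cv2.imwrite("pics/w6.png",cv2.resize(a,(800,500),interpolation=cv2.INTER_CUBIC))
a=cv2.imread("pics/scene_6.png")[160:290,220:400]; cv2.imwrite("pics/c6s.png",cv2.resize(a,None,fx=4,fy=4,interpolation=cv2.INTER_CUBIC))
a=cv2.imread("pics/side_6.png")[165:315,235:415]; cv2.imwrite("pics/c6d.png",cv2.resize(a,None,fx=4,fy=4,interpolation=cv2.INTER_CUBIC))
E
```

```text
7.55 [511.4 194.7 137.9] [ 7.176e-01  6.965e-01 -5.000e-04  3.000e-04] [-0.25  0.4  -0.28  1.93  0.15  0.83 -0.64] [-0.46  0.59 -0.72] 18.0
```

View pics/w6.png

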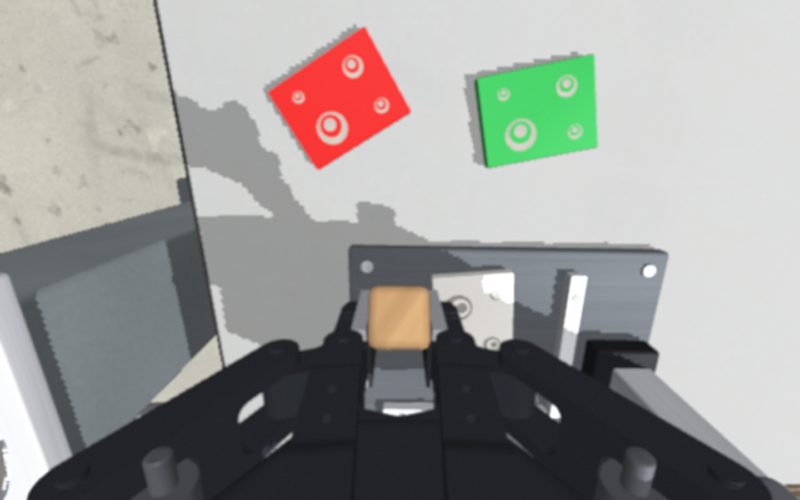

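View pics/c6s.png

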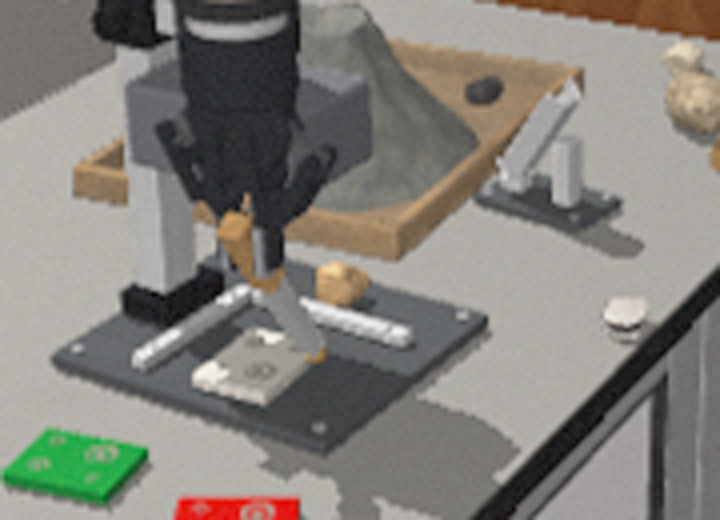

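View pics/c6d.png

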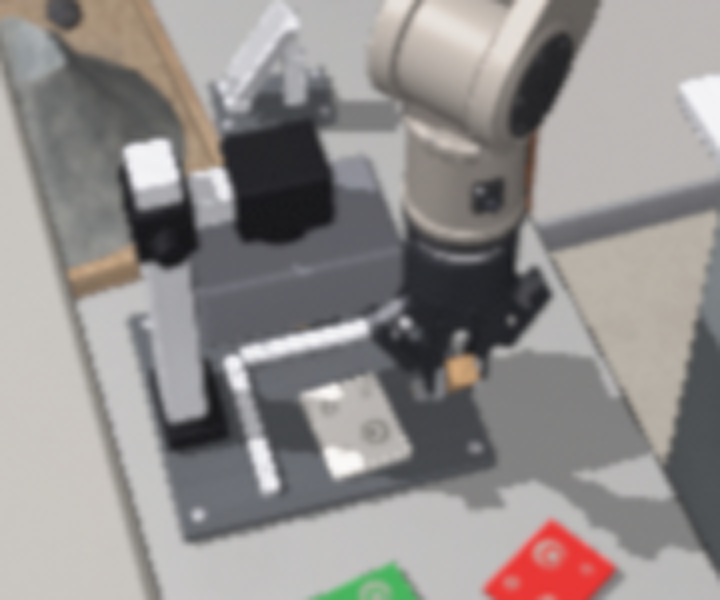

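```bash
python3 - <<'E'
from h import *; import pickle
ms=pickle.load(open("pics/scene_6.pkl","rb"))
u=np.array([0.03,1,0]);ball=np.array([510.4,128.5,44.8])
d=.531*u+np.array([0,0,.847])
for s in(0,91,159): print(s,((proj(ms,[ball+d*s])-[220,160]+.5)*4-.5).round())
E
```

```text
0 [[317. 350.]]
91 [[271. 280.]]
159 [[234. 223.]]
```

Call:
servo_tool(motion="0 0 10 0; 0 0 19 0; 0 0 22 0; 0 0 22 0")

```text
time_s: 7.95
tool_pos: [509.0, 196.9, 115.8]
orientation: [0.716, 0.698, -0.001, -0.0]
ft_force: [0.1, 0.8, -0.6]
finger_gap: 18.5
```

Call:
servo_tool(motion="0 0 1 0; 0 0 1 0; 0 0 1 0")

```text
time_s: 8.25
tool_pos: [510.1, 197.3, 115.8]
orientation: [0.716, 0.698, 0.0, 0.0]
ft_force: [-0.8, -0.1, -0.4]
finger_gap: 19.0
```

Call:
servo_tool(motion="0 0 1 0; 0 0 1 0; 0 0 1 0")

```text
time_s: 8.55
tool_pos: [510.0, 197.1, 114.5]
orientation: [0.716, 0.698, 0.0, 0.0]
ft_force: [-0.6, 0.4, -0.2]
finger_gap: 18.9
```

Call:
servo_tool(motion="0 0 1 0; 0 0 1 0; 0 0 1 0")

```text
time_s: 8.85
tool_pos: [509.9, 197.1, 113.5]
orientation: [0.716, 0.698, -0.0, -0.0]
ft_force: [-0.9, 0.3, -1.2]
finger_gap: 18.9
```

Call:
servo_tool(motion="0 0 1 0; 0 0 1 0; 0 0 1 0")

```text
time_s: 9.15
tool_pos: [510.2, 197.4, 112.9]
orientation: [0.716, 0.698, 0.0, 0.0]
ft_force: [-1.8, 0.7, 4.2]
finger_gap: 18.2
```

Call:
servo_tool(motion="0 0 -1 0; 0 5 -1 0; 0 10 -1 0; 0 14 -1 0; 0 18 -1 0")

```text
time_s: 9.65
tool_pos: [528.4, 196.6, 113.3]
orientation: [0.716, 0.698, -0.0, -0.0]
ft_force: [-0.6, -0.3, -0.2]
finger_gap: 18.6
```

Call:
servo_tool(motion="0 4 0 0; 0 8 0 0; 0 12 0 0; 0 16 0 0; 0 20 0 0")

```text
time_s: 10.15
tool_pos: [548.3, 196.1, 113.5]
orientation: [0.716, 0.698, -0.0, -0.0]
ft_force: [-0.1, 0.9, -0.9]
finger_gap: 18.3
```

```bash
python3 snap.py 7 wrist scene side; python3 - <<'E'
import cv2
a=cv2.imread("pics/wrist_7.png"); cv2.imwrite("pics/w7.png",cv2.resize(a,(800,500),interpolation=cv2.INTER_CUBIC))
a=cv2.imread("pics/scene_7.png")[160:290,220:400]; cv2.imwrite("pics/c7s.png",cv2.resize(a,None,fx=4,fy=4,interpolation=cv2.INTER_CUBIC))
a=cv2.imread("pics/side_7.png")[165:315,235:415]; cv2.imwrite("pics/c7d.png",cv2.resize(a,None,fx=4,fy=4,interpolation=cv2.INTER_CUBIC))
E
```

```text
10.3 [548.3 196.1 113.5] [7.164e-01 6.977e-01 1.000e-04 1.000e-04] [-0.25  0.48 -0.26  1.87  0.17  0.81 -0.62] [ 0.3  -0.42 -1.11] 18.8
```

View pics/w7.png

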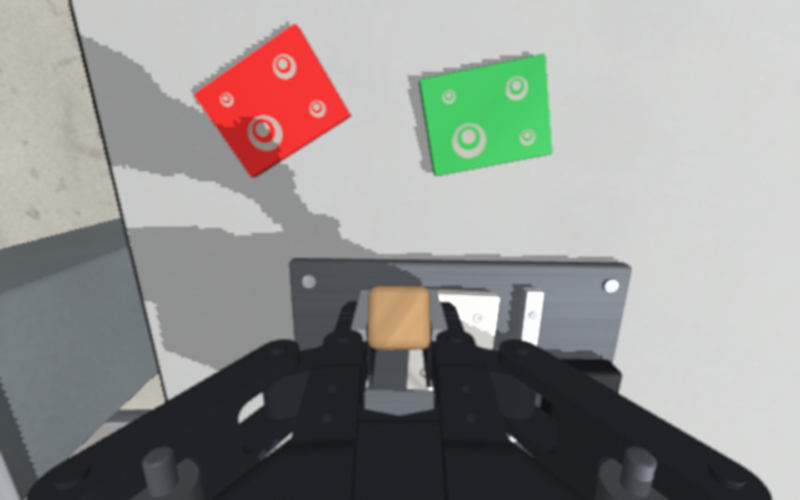

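View pics/c7s.png

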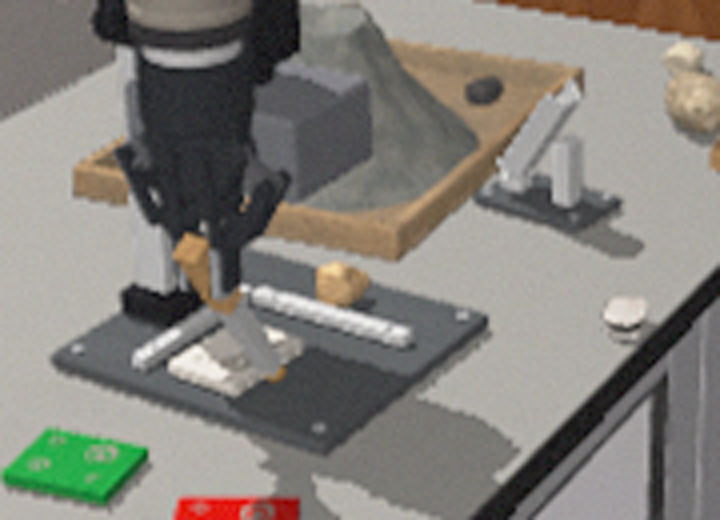

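View pics/c7d.png

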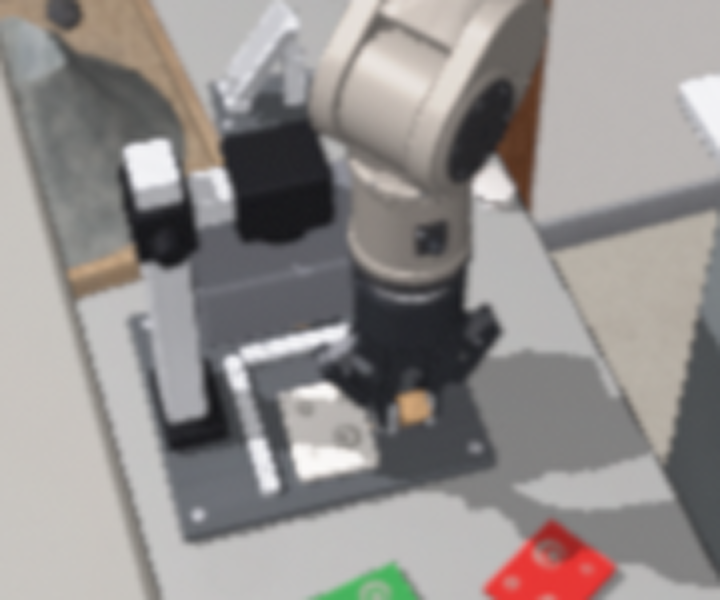

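Call:
servo_tool(motion="0 4 0 0; 0 8 0 0; 0 11 0 0; 0 13 0 0; 0 15 0 0")

```text
time_s: 10.8
tool_pos: [563.1, 195.8, 113.5]
orientation: [0.716, 0.698, -0.0, -0.0]
ft_force: [-0.1, -0.7, -0.7]
finger_gap: 18.5
```

Call:
servo_tool(motion="0 1 0 0; 0 2 0 0; 0 2 0 0")

```text
time_s: 11.1
tool_pos: [565.1, 195.7, 113.5]
orientation: [0.716, 0.698, 0.0, 0.0]
ft_force: [-0.2, -0.5, 0.2]
finger_gap: 18.3
```

Call:
servo_tool(motion="0 1 0 0; 0 1 0 0")

```text
time_s: 11.3
tool_pos: [565.9, 195.6, 113.5]
orientation: [0.716, 0.698, -0.0, -0.0]
ft_force: [-0.1, 0.2, -0.4]
finger_gap: 18.9
```

Call:
servo_tool(motion="0 1 0 0; 0 1 0 0")

```text
time_s: 11.5
tool_pos: [567.0, 195.6, 113.5]
orientation: [0.716, 0.698, -0.0, 0.0]
ft_force: [-1.0, -0.2, -0.9]
finger_gap: 18.4
```

Call:
servo_tool(motion="0 1 0 0; 0 1 0 0")

```text
time_s: 11.7
tool_pos: [568.1, 195.6, 113.5]
orientation: [0.716, 0.698, 0.0, 0.0]
ft_force: [-0.5, -0.9, -0.3]
finger_gap: 18.5
```

Call:
servo_tool(motion="0 1 0 0; 0 1 0 0")

```text
time_s: 11.9
tool_pos: [568.7, 195.6, 113.4]
orientation: [0.716, 0.698, -0.0, -0.0]
ft_force: [-1.3, 0.4, -0.4]
finger_gap: 18.6
```

```bash
python3 snap.py 8 wrist scene side; python3 - <<'E'
import cv2
a=cv2.imread("pics/wrist_8.png"); cv2.imwrite("pics/w8.png",cv2.resize(a,(800,500),interpolation=cv2.INTER_CUBIC))
a=cv2.imread("pics/side_8.png")[165:315,235:415]; cv2.imwrite("pics/c8d.png",cv2.resize(a,None,fx=4,fy=4,interpolation=cv2.INTER_CUBIC))
E
```

```text
12.05 [568.7 195.6 113.4] [ 7.163e-01  6.978e-01 -2.000e-04 -2.000e-04] [-0.24  0.5  -0.26  1.82  0.17  0.84 -0.6 ] [-1.97 -0.79 -0.75] 18.4
```

View pics/w8.png

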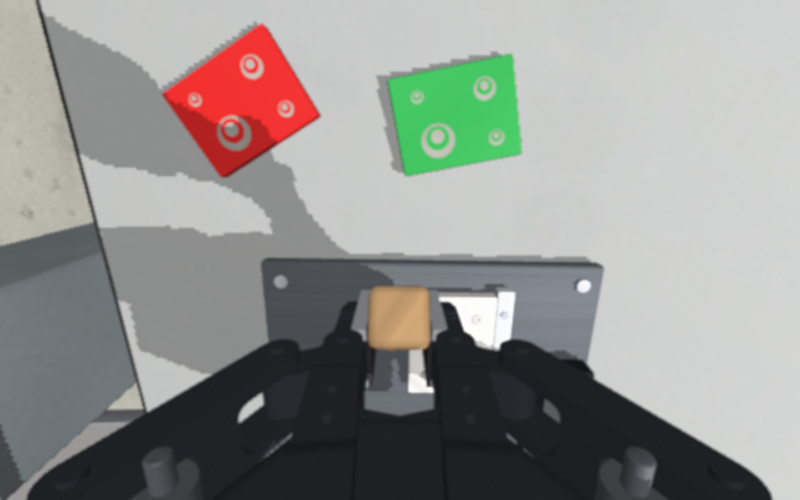

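View pics/c8d.png

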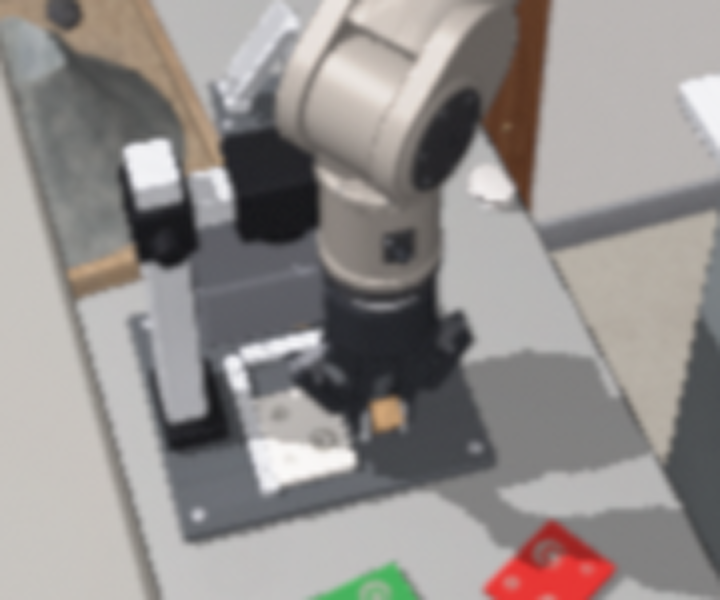

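Call:
servo_tool(motion="0 1 0 0; 0 1 0 0; 0 -14 0 0; 0 -14 -8 0; 40 -14 -8 0")

```text
time_s: 12.55
tool_pos: [559.1, 229.6, 122.8]
orientation: [0.719, 0.695, -0.0, 0.003]
ft_force: [0.8, -1.1, -0.3]
finger_gap: 18.3
```

Call:
servo_tool(motion="26 0 0 0; 26 25 0 0; 26 51 0 0; 26 51 4 0; 26 51 8 0")

```text
time_s: 13.05
tool_pos: [609.0, 260.4, 113.9]
orientation: [0.717, 0.697, 0.001, 0.0]
ft_force: [-0.3, 1.1, -0.5]
finger_gap: 18.3
```

```bash
python3 snap.py 9 wrist scene side; python3 - <<'E'
import cv2
a=cv2.imread("pics/wrist_9.png"); cv2.imwrite("pics/w9.png",cv2.resize(a,(800,500),interpolation=cv2.INTER_CUBIC))
a=cv2.imread("pics/scene_9.png")[160:290,220:400]; cv2.imwrite("pics/c9s.png",cv2.resize(a,None,fx=4,fy=4,interpolation=cv2.INTER_CUBIC))
a=cv2.imread("pics/side_9.png")[185:335,235:415]; cv2.imwrite("pics/c9d.png",cv2.resize(a,None,fx=4,fy=4,interpolation=cv2.INTER_CUBIC))
E
```

```text
13.2 [606.9 260.7 113.3] [ 7.161e-01  6.980e-01 -4.000e-04 -2.000e-04] [-0.32  0.59 -0.25  1.68  0.18  0.9  -0.67] [ 0.09  0.13 -0.22] 18.1
```

View pics/w9.png

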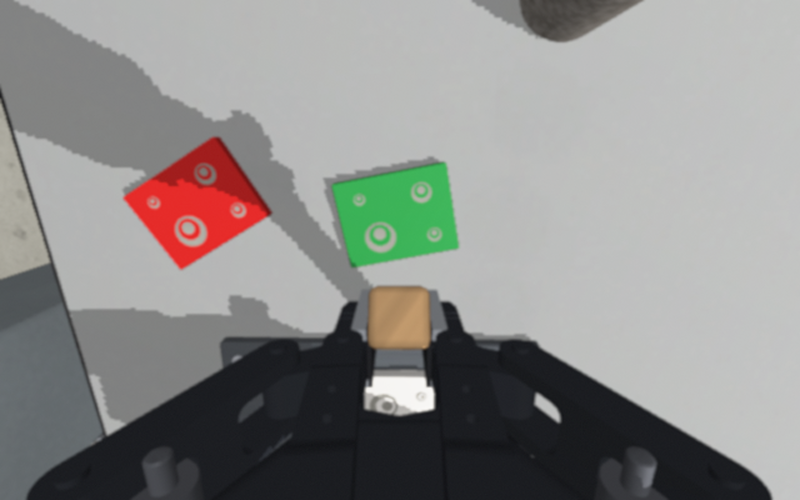

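View pics/c9s.png

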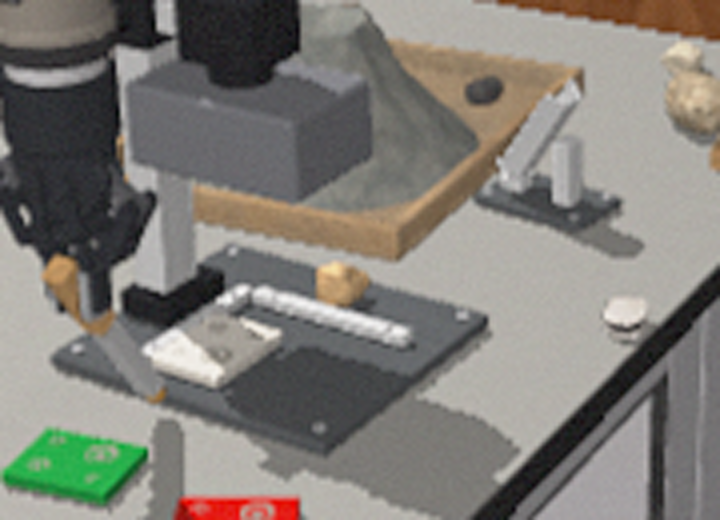

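View pics/c9d.png

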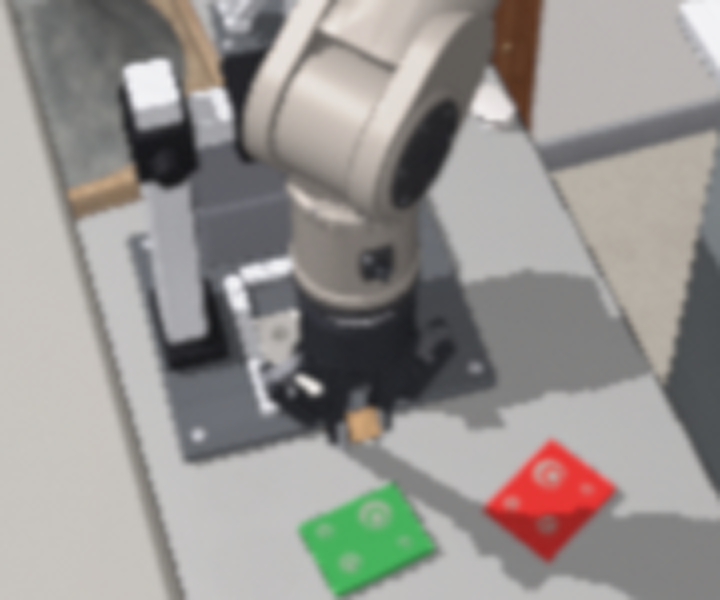

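Call:
servo_tool(motion="-6 0 0 0; -12 0 0 0; -16 0 0 0; -20 0 0 0; -24 0 0 0")

```text
time_s: 13.7
tool_pos: [607.1, 236.1, 113.7]
orientation: [0.716, 0.698, 0.0, 0.0]
ft_force: [-0.1, -0.2, -1.1]
finger_gap: 18.6
```

Call:
servo_tool(motion="-4 0 0 0; -8 0 0 0; -12 0 0 0; -16 0 0 0; -20 -0.5 0 0")

```text
time_s: 14.2
tool_pos: [606.1, 216.4, 113.6]
orientation: [0.716, 0.698, 0.0, 0.0]
ft_force: [-0.5, -0.6, -1.0]
finger_gap: 18.8
```

```bash
python3 snap.py 10 wrist scene side; python3 - <<'E'
import cv2
a=cv2.imread("pics/scene_10.png")[160:290,220:400]; cv2.imwrite("pics/c10s.png",cv2.resize(a,None,fx=4,fy=4,interpolation=cv2.INTER_CUBIC))
E
```

```text
14.35 [606.1 216.1 113.5] [ 7.165e-01  6.976e-01 -1.000e-04  1.000e-04] [-0.26  0.56 -0.25  1.72  0.17  0.88 -0.61] [ 1.22  0.17 -0.86] 18.5
```

View pics/c10s.png

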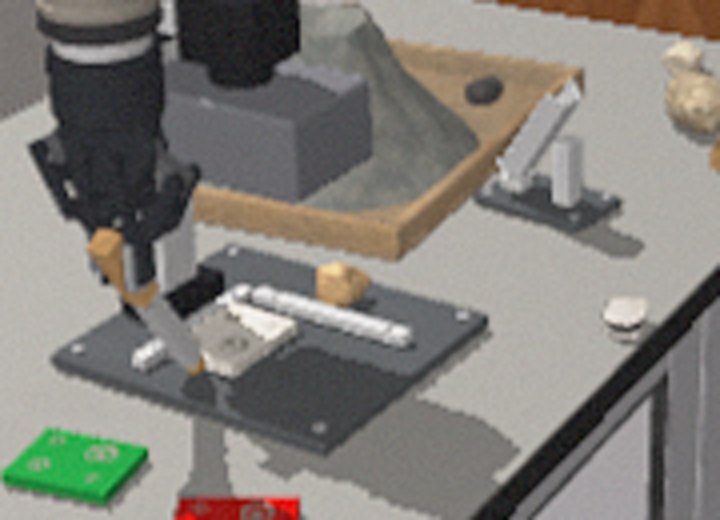

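View pics/wrist_10.png

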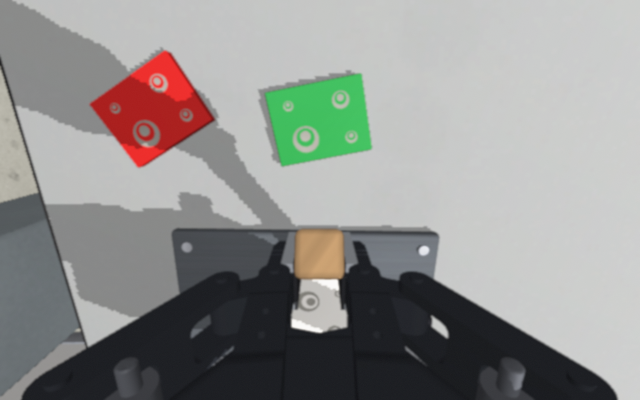

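Call:
servo_tool(motion="-4 0 0 0; -8 0 0 0; -12 -0.3 0 0; -16 -0.5 0 0; -19 -0.5 0 0")

```text
time_s: 14.85
tool_pos: [605.0, 197.1, 113.5]
orientation: [0.716, 0.698, -0.0, 0.0]
ft_force: [0.1, 1.0, -1.2]
finger_gap: 18.8
```

Call:
servo_tool(motion="-1 0 0 0; -2 0 0 0; -2 0 0 0")

```text
time_s: 15.15
tool_pos: [605.0, 195.6, 113.5]
orientation: [0.716, 0.698, 0.0, 0.0]
ft_force: [0.2, -0.0, -1.9]
finger_gap: 18.4
```

Call:
servo_tool(motion="-1 0 0 0; -1 0 0 0")

```text
time_s: 15.35
tool_pos: [605.0, 194.8, 113.6]
orientation: [0.716, 0.698, 0.0, -0.0]
ft_force: [-0.4, 1.1, -1.4]
finger_gap: 18.5
```

Call:
servo_tool(motion="-1 0 0 0; -1 0 0 0")

```text
time_s: 15.55
tool_pos: [605.0, 194.3, 113.7]
orientation: [0.716, 0.698, 0.0, -0.0]
ft_force: [0.1, 2.5, -1.3]
finger_gap: 18.3
```

Call:
servo_tool(motion="-1 0 0 0; -1 0 0 0")

```text
time_s: 15.75
tool_pos: [605.0, 193.9, 113.9]
orientation: [0.716, 0.698, 0.001, -0.0]
ft_force: [-0.8, 4.1, 0.3]
finger_gap: 18.6
```

Call:
servo_tool(motion="-1 0 0 0; -1 0 0 0")

```text
time_s: 15.95
tool_pos: [605.0, 193.5, 114.0]
orientation: [0.716, 0.698, 0.001, -0.001]
ft_force: [0.4, 5.1, 0.7]
finger_gap: 18.6
```

```bash
python3 snap.py 11 wrist scene side; python3 - <<'E'
import cv2
a=cv2.imread("pics/scene_11.png")[160:290,220:400]; cv2.imwrite("pics/c11s.png",cv2.resize(a,None,fx=4,fy=4,interpolation=cv2.INTER_CUBIC))
E
```

```text
16.1 [605.  193.5 114. ] [ 7.160e-01  6.981e-01  1.200e-03 -5.000e-04] [-0.22  0.55 -0.25  1.74  0.17  0.87 -0.57] [-0.23  6.16  0.34] 18.7
```

View pics/c11s.png

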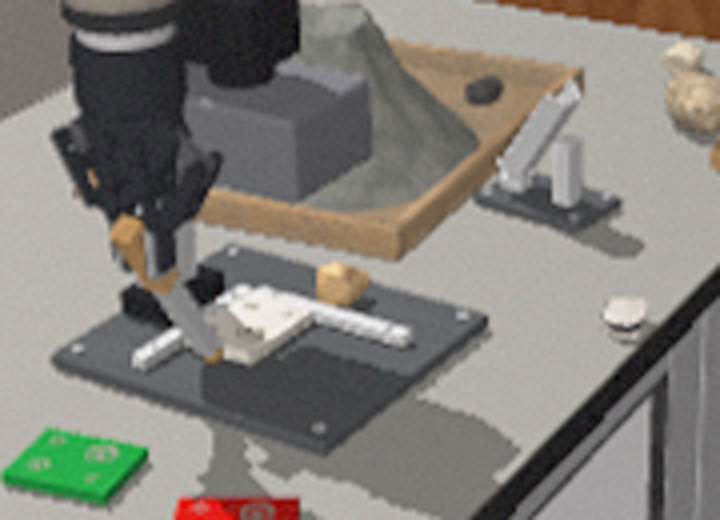

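Call:
servo_tool(motion="10 0 0 0; 20 0 0 0; 20 -25 0 0; 20 -50 0 0; 20 -64 0 0")

```text
time_s: 16.6
tool_pos: [539.6, 213.5, 113.3]
orientation: [0.716, 0.698, -0.001, 0.0]
ft_force: [0.5, 0.6, -0.2]
finger_gap: 18.4
```

Call:
servo_tool(motion="-12 0 0 0; -25 0 0 0; -32 0 0 0; -32 8 0 0; -32 16 0 0")

```text
time_s: 17.1
tool_pos: [557.9, 180.4, 113.6]
orientation: [0.717, 0.697, 0.0, 0.0]
ft_force: [0.0, -0.4, -0.9]
finger_gap: 18.4
```

```bash
python3 snap.py 12 scene side wrist; python3 - <<'E'
import cv2
a=cv2.imread("pics/scene_12.png")[160:290,220:400]; cv2.imwrite("pics/c12s.png",cv2.resize(a,None,fx=4,fy=4,interpolation=cv2.INTER_CUBIC))
E
```

```text
17.25 [557.6 181.3 113.4] [ 7.165e-01  6.976e-01  4.000e-04 -0.000e+00] [-0.22  0.48 -0.26  1.86  0.17  0.82 -0.59] [ 0.78 -0.24 -1.25] 18.9
```

View pics/c12s.png

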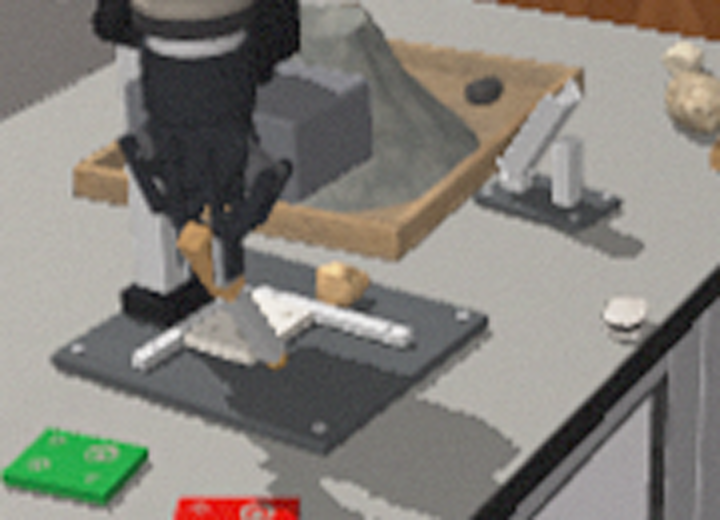

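Call:
servo_tool(motion="0 2 0 0; 0 4 0 0; 0 6 0 0; 0 8 0 0; 0 8 0 0")

```text
time_s: 17.75
tool_pos: [564.9, 180.7, 113.5]
orientation: [0.716, 0.698, 0.0, 0.0]
ft_force: [-0.5, -0.0, -1.0]
finger_gap: 18.6
```

Call:
servo_tool(motion="0 1 0 0; 0 2 0 0; 0 2 0 0")

```text
time_s: 18.05
tool_pos: [566.7, 180.6, 113.5]
orientation: [0.716, 0.698, 0.0, 0.0]
ft_force: [-0.0, 0.4, -1.0]
finger_gap: 18.2
```

Call:
servo_tool(motion="0 1 0 0; 0 1 0 0")

```text
time_s: 18.25
tool_pos: [567.6, 180.6, 113.5]
orientation: [0.716, 0.698, -0.0, -0.0]
ft_force: [-0.6, 0.3, -1.5]
finger_gap: 18.5
```

Call:
servo_tool(motion="0 1 0 0; 0 1 0 0")

```text
time_s: 18.45
tool_pos: [568.1, 180.6, 113.4]
orientation: [0.716, 0.698, -0.0, -0.0]
ft_force: [-1.3, 0.4, -0.2]
finger_gap: 18.7
```

Call:
servo_tool(motion="0 1 0 0; 0 1 0 0")

```text
time_s: 18.65
tool_pos: [568.5, 180.6, 113.2]
orientation: [0.716, 0.698, -0.001, -0.001]
ft_force: [-4.8, 0.9, 1.0]
finger_gap: 18.4
```

Call:
servo_tool(motion="0 1.5 0 0; 0 1.5 0 0")

```text
time_s: 18.85
tool_pos: [569.2, 180.7, 113.1]
orientation: [0.716, 0.698, -0.002, -0.001]
ft_force: [-6.1, 0.2, 3.3]
finger_gap: 18.5
```

Call:
servo_tool(motion="0 1.5 0 0; 0 1.5 0 0")

```text
time_s: 19.05
tool_pos: [569.8, 180.8, 113.0]
orientation: [0.716, 0.698, -0.002, -0.002]
ft_force: [-8.6, 0.4, 4.3]
finger_gap: 17.7
```

Call:
servo_tool(motion="0 -12 0 0; 10 -20 0 0; 30 -30 -10 0; 60 -40 -50 0; 60 -40 -90 0")

```text
time_s: 19.55
tool_pos: [531.5, 247.3, 204.3]
orientation: [0.714, 0.7, 0.001, -0.001]
ft_force: [0.9, 0.5, -0.7]
finger_gap: 18.6
```

Call:
servo_tool(motion="0 0 -40 0; 0 0 -40 0")

```text
time_s: 19.75
tool_pos: [537.2, 244.7, 250.2]
orientation: [0.716, 0.698, 0.006, 0.002]
ft_force: [-0.2, -0.1, -0.5]
finger_gap: 18.4
```

```bash
python3 snap.py 13 wrist side scene; python3 - <<'E'
import cv2
a=cv2.imread("pics/wrist_13.png"); cv2.imwrite("pics/w13.png",cv2.resize(a,(800,500),interpolation=cv2.INTER_CUBIC))
a=cv2.imread("pics/scene_13.png")[160:290,220:400]; cv2.imwrite("pics/c13s.png",cv2.resize(a,None,fx=4,fy=4,interpolation=cv2.INTER_CUBIC))
a=cv2.imread("pics/side_13.png")[185:335,235:415]; cv2.imwrite("pics/c13d.png",cv2.resize(a,None,fx=4,fy=4,interpolation=cv2.INTER_CUBIC))
E
```

```text
19.9 [533.9 241.8 243.3] [7.161e-01 6.980e-01 3.000e-04 3.000e-04] [-0.3   0.34 -0.3   1.75  0.11  1.07 -0.66] [ 0.52 -0.39 -1.12] 18.4
```

View pics/w13.png

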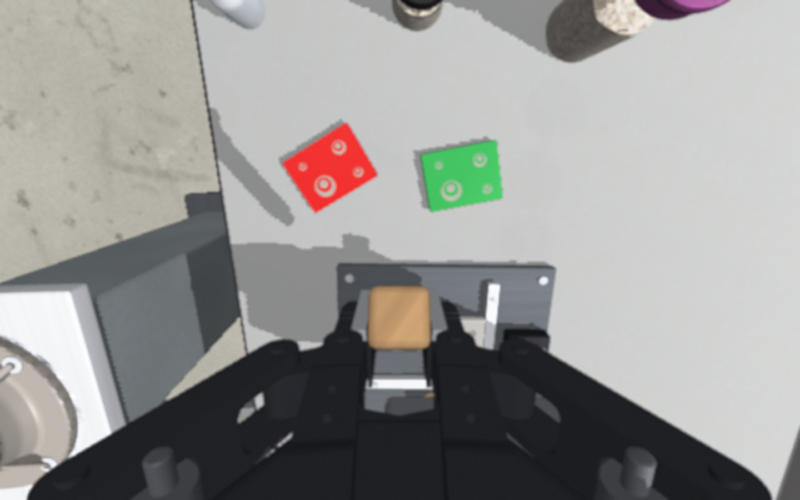

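View pics/c13s.png

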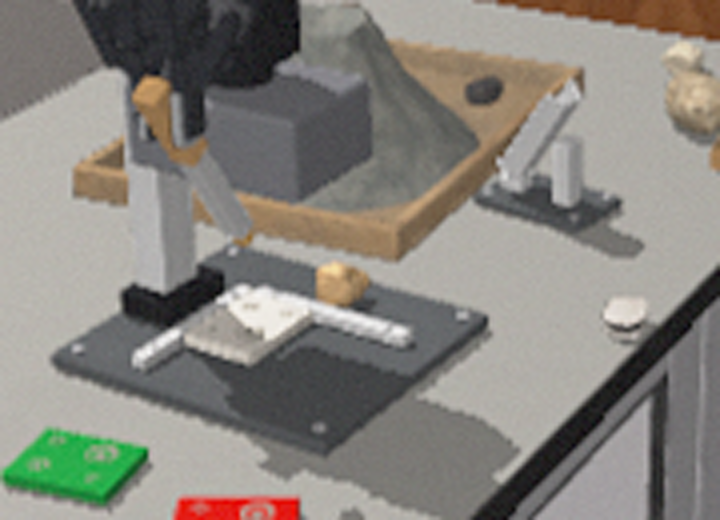

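View pics/c13d.png

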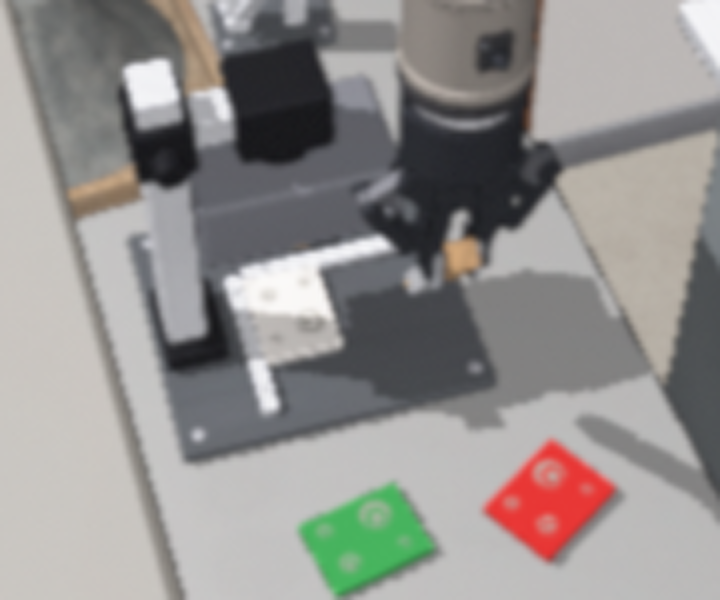

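```bash
python3 - <<'E'
import cv2
a=cv2.imread("pics/scene_13.png")[215:265,250:330]; cv2.imwrite("pics/z13s.png",cv2.resize(a,None,fx=10,fy=10,interpolation=cv2.INTER_CUBIC))
a=cv2.imread("pics/side_13.png")[240:295,285:345]; cv2.imwrite("pics/z13d.png",cv2.resize(a,None,fx=10,fy=10,interpolation=cv2.INTER_CUBIC))
E
```

```text
(no output)
```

View pics/z13s.png

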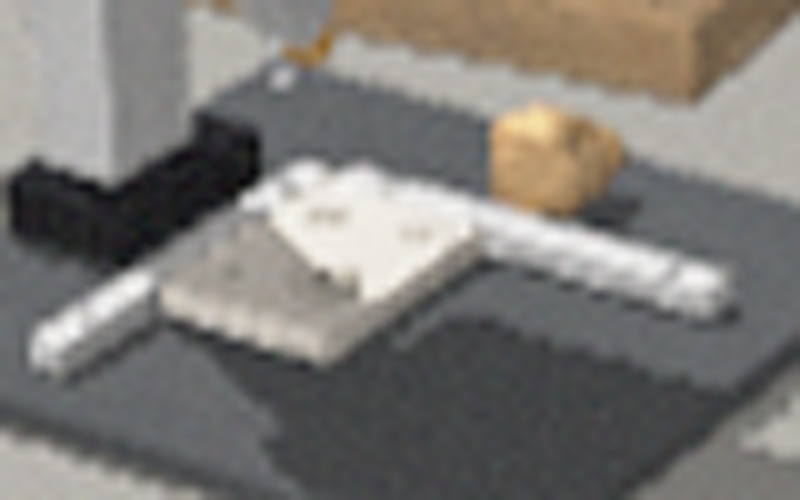

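View pics/z13d.png

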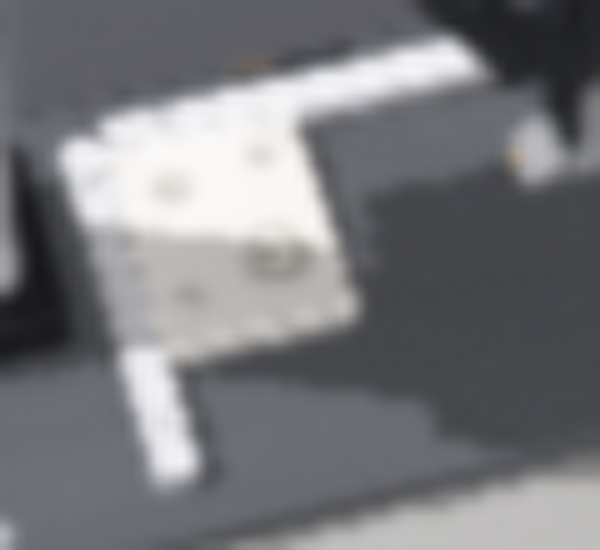

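Call:
servo_tool(motion="0 -40 -20 0; 0 -75 -45 0; 0 -92 -45 0; -40 -92 -45 0; -85 -93 -45 0")

```text
time_s: 20.4
tool_pos: [437.7, 159.3, 287.2]
orientation: [0.715, 0.699, -0.001, -0.0]
ft_force: [2.1, -1.2, -0.8]
finger_gap: 18.6
```

```bash
python3 snap.py 14 scene side; python3 - <<'E'
from h import *; import pickle
from plant import arm
for n in("scene","side"):
    m=pickle.load(open(f"pics/{n}_14.pkl","rb"));
    p=arm.get_state()["tool_pos"]
    u=np.array([.0255,1,0]);ball=p-66.2*u+[.9,0,-93.1];d=.531*u+np.array([0,0,.847])
    q=proj(m,[ball+d*s for s in(0,91,159)]);print(q.round(1).tolist())
    im=cv2.imread(f"pics/{n}_14.png");o=(q.mean(0)-[45,40]).astype(int)
    c=cv2.resize(im[o[1]:o[1]+80,o[0]:o[0]+90],None,fx=6,fy=6,interpolation=cv2.INTER_CUBIC)
    for t in q: cv2.circle(c,tuple(((t-o+.5)*6).astype(int)),3,(0,0,255),-1)
    cv2.imwrite(f"pics/z14{n}.png",c)
E
```

```text
20.5 [438.3 152.4 286.7] [ 7.191e-01  6.950e-01 -2.500e-03  7.000e-04] [-0.21  0.09 -0.28  1.95  0.03  1.11 -0.53] [-0.67  0.55 -0.05] 18.5
[[327.8, 198.3], [317.4, 177.3], [308.9, 160.2]]
[[359.7, 215.4], [367.2, 209.2], [373.5, 203.9]]
```

View pics/z14scene.png

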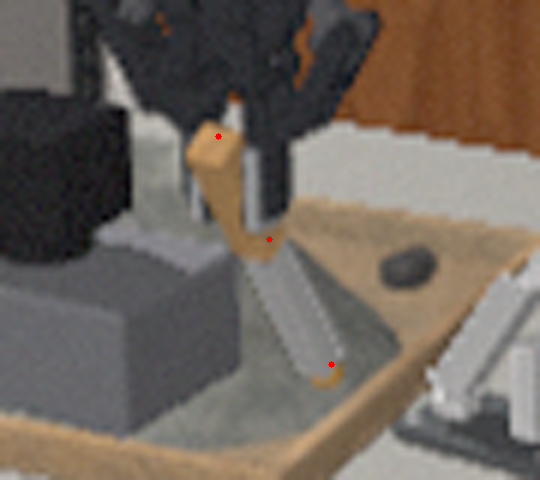

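View pics/z14side.png

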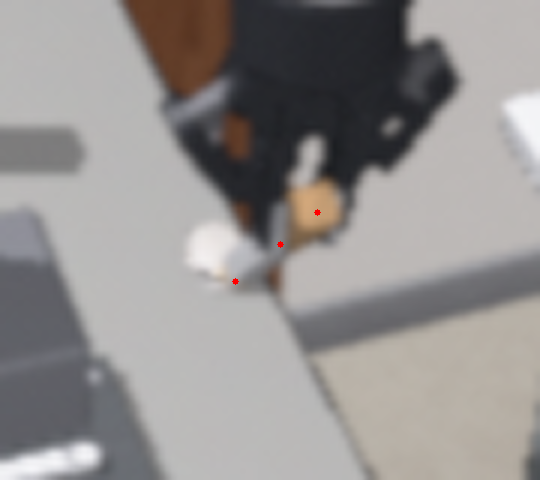

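Call:
servo_tool(motion="-50 0 0 0; -100 2 0 0; -150 4 0 0; -200 6 0 0; -250 8 0 0")

```text
time_s: 21.0
tool_pos: [439.5, -92.7, 287.3]
orientation: [0.716, 0.698, -0.001, -0.001]
ft_force: [0.8, 1.5, -0.4]
finger_gap: 18.4
```

Call:
servo_tool(motion="-50 2 0 0; -100 4 0 0; -142 5 0 0; -142 5 0 -8; -142 5 0 -16")

```text
time_s: 21.5
tool_pos: [440.8, -234.3, 286.7]
orientation: [0.611, 0.791, -0.001, -0.001]
ft_force: [-0.1, -0.2, -0.7]
finger_gap: 18.3
```

Call:
servo_tool(motion="0 0 0 -8; 0 0 0 -16; 0 0 0 -24; 0 0 0 -32; 0 0 0 -40")

```text
time_s: 22.0
tool_pos: [441.2, -232.6, 286.8]
orientation: [0.302, 0.953, -0.0, -0.001]
ft_force: [-0.8, 0.4, -1.4]
finger_gap: 18.7
```

Call:
servo_tool(motion="0 0 0 -8; 0 0 0 -16; 0 0 0 -24; 0 0 0 -28.7; 0 0 0 -28.7")

```text
time_s: 22.5
tool_pos: [441.2, -232.6, 287.0]
orientation: [0.059, 0.998, 0.0, -0.001]
ft_force: [0.4, 0.3, -0.2]
finger_gap: 18.5
```

```bash
python3 snap.py 15 wrist scene side
```

```text
22.65 [ 441.4 -232.8  287.7] [ 6.030e-02  9.982e-01  2.000e-04 -7.000e-04] [ 0.37  0.13 -0.01  1.9   0.    1.11  1.81] [ 0.89 -0.63 -0.7 ] 18.7
```

Call:
servo_tool(motion="-20 -4 0 0; -43.3 -7.3 20 0; -43.3 -7.3 50 0; -43.3 -7.3 60 0; -43.3 -7.3 60 0")

```text
time_s: 23.15
tool_pos: [482.4, -244.9, 226.8]
orientation: [0.06, 0.998, 0.001, -0.002]
ft_force: [0.4, -0.6, -0.2]
finger_gap: 18.1
```

```bash
python3 snap.py 16 wrist scene side;  python3 - <<'E'
from h import *; import pickle
from plant import arm
p=arm.get_state()["tool_pos"]
R=[549.3,-252.16,-.119]
u=-np.array([np.cos(-.119),np.sin(-.119),0])
for n in("scene","side"):
    m=pickle.load(open(f"pics/{n}_16.pkl","rb"))
    off=p-np.array([483.5,-245.2,129.1])
    q=proj(m,ch(R,[(0,0,0),(0,0,91),(0,0,159)])+off)
    q4=proj(m,ch(R,[(0,0,0),(0,0,91),(0,0,159)])+np.array([484.2,-245.4,220.6])-np.array([483.5,-245.2,129.1]))
    im=cv2.imread(f"pics/{n}_16.png");im4=cv2.imread(f"pics/{n}_4.png");o=(q.mean(0)-[32,40]).astype(int)
    out=[]
    for I,Q in((im,q),(im4,q4)):
        c=cv2.resize(I[o[1]:o[1]+80,o[0]:o[0]+65],None,fx=6,fy=6,interpolation=cv2.INTER_CUBIC)
        for t in Q: cv2.circle(c,tuple(((t-o+.5)*6).astype(int)),3,(0,0,255),-1)
        out.append(c)
    cv2.imwrite(f"pics/z16{n}.png",np.hstack(out))
E
```

```text
23.3 [ 484.3 -245.7  229.8] [ 5.960e-02  9.982e-01 -3.000e-04  9.000e-04] [ 0.37  0.26 -0.01  1.87  0.    1.    1.8 ] [-0.25  0.56  0.55] 18.3
```

View pics/z16scene.png

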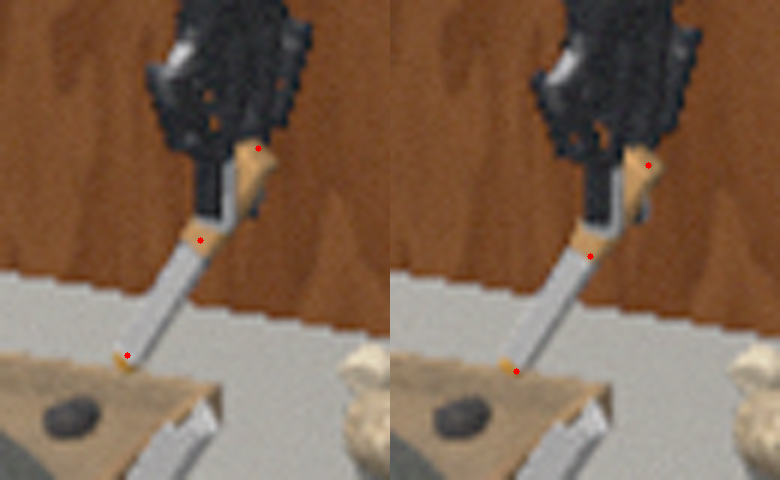

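View pics/z16side.png

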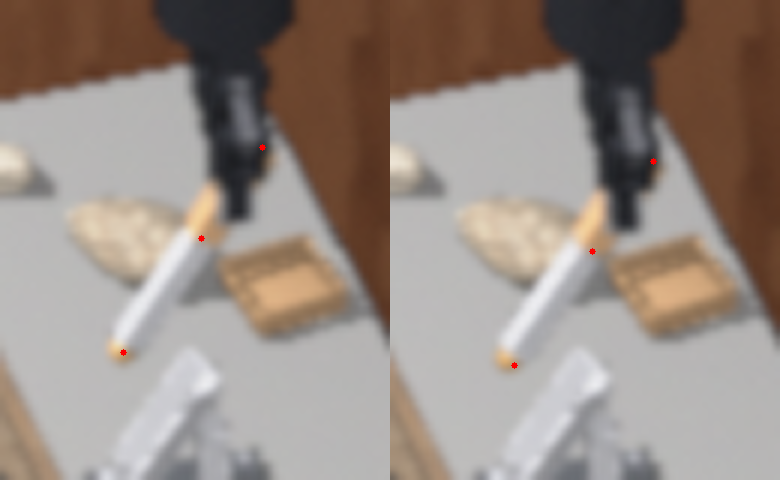

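View pics/wrist_16.png

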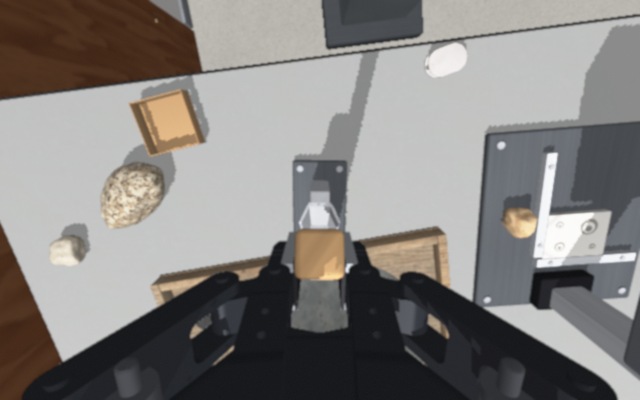

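Call:
servo_tool(motion="0 0 20 0; 0 0 40 0; 0 0 55 0; 0 0 60 0; 0 0 60 0")

```text
time_s: 23.8
tool_pos: [484.0, -245.6, 169.1]
orientation: [0.059, 0.998, -0.0, 0.0]
ft_force: [-0.2, 0.2, -0.1]
finger_gap: 18.6
```

```bash
python3 snap.py 17 wrist scene side; python3 - <<'E'
import cv2,numpy as np
a=cv2.imread("pics/scene_17.png")[150:225,320:400];b=cv2.imread("pics/side_17.png")[125:200,260:340]
cv2.imwrite("pics/z17.png",np.hstack([cv2.resize(x,None,fx=5,fy=5,interpolation=cv2.INTER_CUBIC) for x in(a,b)]))
E
```

```text
23.95 [ 484.6 -245.8  169.9] [ 5.940e-02  9.982e-01 -3.000e-04  1.100e-03] [ 0.37  0.33 -0.02  1.93  0.01  0.87  1.8 ] [-0.58 -0.38 -0.98] 18.3
```

View pics/z17.png

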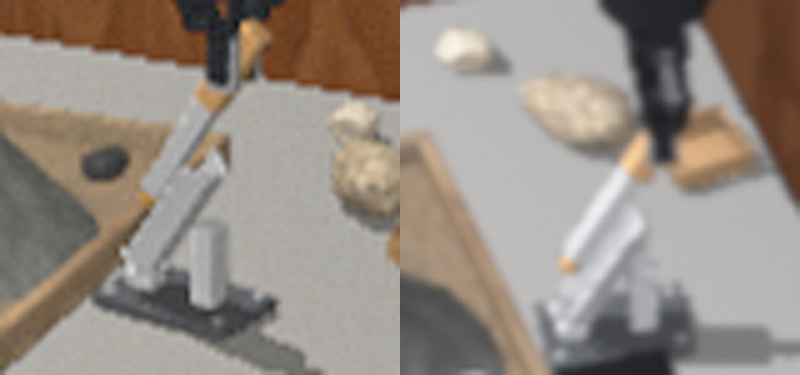

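Call:
servo_tool(motion="0 0 10 0; 0 0 18 0; 0 0 26 0; 0 0 32 0; 0 0 35 0")

```text
time_s: 24.45
tool_pos: [483.3, -245.2, 132.5]
orientation: [0.059, 0.998, 0.0, -0.001]
ft_force: [-0.0, 0.3, -0.8]
finger_gap: 18.4
```

Call:
servo_tool(motion="0.3 0 2 0; 0.5 0 4 0; 0.7 0 5 0; 0.7 0 5 0")

```text
time_s: 24.85
tool_pos: [483.5, -245.5, 129.2]
orientation: [0.059, 0.998, -0.0, 0.001]
ft_force: [-0.2, 0.4, 4.0]
finger_gap: 18.4
```

```bash
python3 snap.py 18 wrist scene side; python3 - <<'E'
import cv2,numpy as np
a=cv2.imread("pics/scene_18.png")[150:225,320:400];b=cv2.imread("pics/side_18.png")[125:200,260:340]
cv2.imwrite("pics/z18.png",np.hstack([cv2.resize(x,None,fx=5,fy=5,interpolation=cv2.INTER_CUBIC) for x in(a,b)]))
E
```

```text
25.0 [ 483.5 -245.5  129.2] [ 5.930e-02  9.982e-01 -1.000e-04  5.000e-04] [ 0.37  0.38 -0.02  1.97  0.01  0.79  1.8 ] [-0.96  0.31  6.18] 18.2
```

View pics/z18.png

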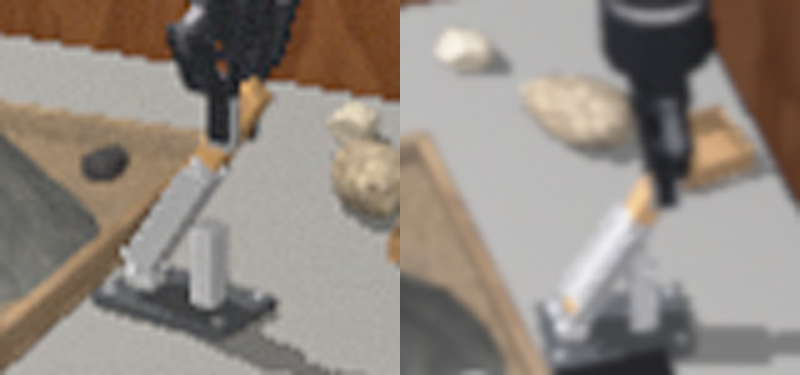

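Call:
servo_tool(motion="0 0 0 0; 0 0 0 0; 0 0 0 0; 0 0 0 0; 0 0 0 0", jaw=0.5, squeeze=20)

```text
time_s: 25.5
tool_pos: [483.1, -245.3, 128.4]
orientation: [0.059, 0.998, 0.0, -0.0]
ft_force: [0.3, -0.5, 0.3]
finger_gap: 42.8
```

Call:
servo_tool(motion="0 0 0 0; 0 0 0 0; 0 0 -10 0; 0 0 -30 0; 0 0 -60 0", jaw=0)

```text
time_s: 26.0
tool_pos: [482.1, -245.0, 188.6]
orientation: [0.059, 0.998, 0.0, -0.001]
ft_force: [-0.3, -0.1, 0.4]
finger_gap: 85.3
```

Call:
servo_tool(motion="0 0 -40 0; 0 0 -80 0; 0 0 -100 0; 0 0 -100 0; 0 0 -100 0")

```text
time_s: 26.5
tool_pos: [483.0, -245.3, 289.0]
orientation: [0.059, 0.998, -0.0, 0.0]
ft_force: [0.6, -0.1, -1.1]
finger_gap: 85.4
```

```bash
python3 snap.py 19 wrist scene side; python3 - <<'E'
import cv2,numpy as np
a=cv2.imread("pics/scene_19.png")[150:225,320:400];b=cv2.imread("pics/side_19.png")[125:200,260:340]
cv2.imwrite("pics/z19.png",np.hstack([cv2.resize(x,None,fx=5,fy=5,interpolation=cv2.INTER_CUBIC) for x in(a,b)]))
w=cv2.imread("pics/wrist_19.png");cv2.imwrite("pics/z19w.png",cv2.resize(w[120:280,280:640],None,fx=2.2,fy=2.2,interpolation=cv2.INTER_CUBIC))
E
```

```text
26.65 [ 482.3 -245.   287.3] [ 5.930e-02  9.982e-01  4.000e-04 -1.200e-03] [ 0.36  0.21 -0.01  1.81  0.    1.13  1.8 ] [-0.93  0.81 -1.15] 85.7
```

View pics/z19.png

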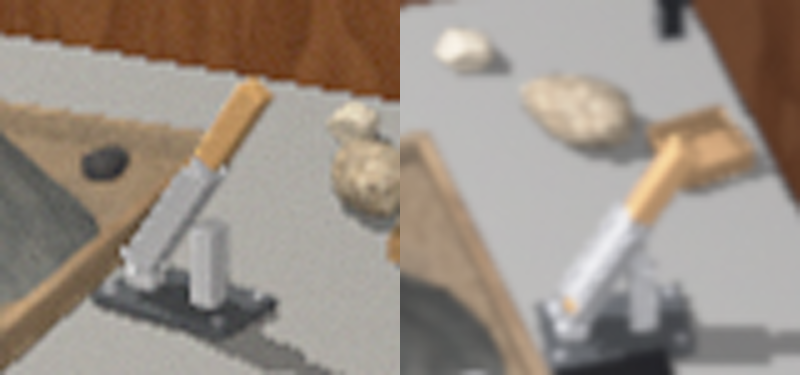

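View pics/z19w.png

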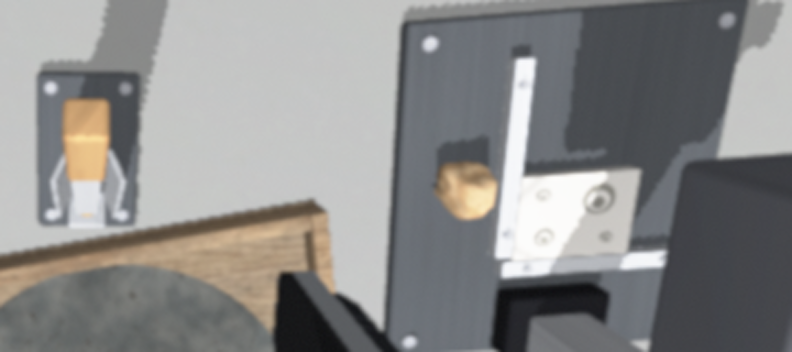

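```bash
python3 - <<'E'
import cv2
w=cv2.imread("pics/wrist_19.png");cv2.imwrite("pics/z19x.png",cv2.resize(w[185:250,500:600],None,fx=8,fy=8,interpolation=cv2.INTER_CUBIC))
from h import *; import pickle
m=pickle.load(open("pics/wrist_19.pkl","rb"))
st=[581.69,71.89,-.041]
print(((proj(m,se2(st,[(-11,-31,22),(51,-31,22),(51,49,22),(-11,49,22)]))-[500,185]+.5)*8).round())
E
```

```text
[[136. 125.]
 [100. 430.]
 [518. 401.]
 [571.  94.]]
```

View pics/z19x.png

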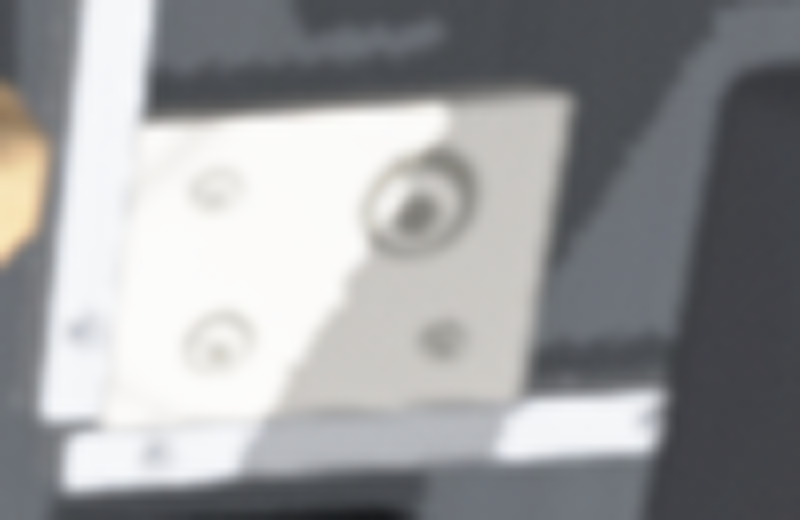

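Snug on both strips with no visible gap, and square to them. Pusher is seated and the arm is clear, so I'm handing in.

```bash
python3 -c "
from plant import order;print(order.sign_off())"
```

```text
the job is handed in; nothing more can be done
None
```

The job is handed in at about 26.7 s of the 72 s. By my last checks the slab is home in the corner and the pusher is back on its rest. The sign-off reports no verdict.

**What I did:** I gripped the pusher by its handle with the gripper vertical, because the moves cannot tilt the tool. I pushed from the left of the hood instead of leaning back under it. I slid the slab to the far strip, then to the right strip, and finished with a confirming press towards the far strip. I then lowered the pusher back to the pose where I had gripped it.

**Last checks:**
- **Slab:** The final wrist picture shows no gap at either strip, and the corners match their predicted home positions within about 2 pixels. Contact force reached about 6 N against the right strip and 9 N against the far strip.
- **Pusher:** It seated with about 6 N at the same tool position as at the grasp, within 0.3 mm. It looks unchanged in the scene and side pictures, and the gripper is open and raised clear.
- **Bystanders:** Nothing looked disturbed in the pictures I viewed, but I did not measure their positions.

**Disagreements:** My stand and slab fits from the different cameras differed by about 2 mm and 0.02 to 0.03 rad. A gap of less than about 1 mm could go unseen in the pictures. I did not repeat the press towards the right strip after the final press.

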